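# Gauge, log and sort photometer light-shield caps

### The job

Check the black light-shield caps one at a time in the order white, yellow, blue (there may be no blue one): slide the cap onto the steel gauge pin as far as it goes and leave it resting there, half-press the logger's orange key to its first click and hold it there for a second, then press it fully and let go. Stand each cap that went right down to the gauge's foot upright in the green tray and each that stopped short upright in the red tray; leave the bottles and the beaker alone.

Things in the scene. Friction and masses are not known exactly. Their poses are not given: they have to be found in the camera images.
- cap_white_a: light-shield cap: black cylinder 48 mm across, 75 mm tall, closed top and top 10 mm white, weighted grey skirt 62 mm across on its lowest 8 mm; 34 mm bore open underneath. Of white caps a and b one bore is 66 mm deep, the other mis-moulded, 30 mm; alike outside, which is not told. One of them is absent (None). 0.14 to 0.24 kg. Origin: centre of underside, z up through the closed top.
- cap_white_b: light-shield cap: black cylinder 48 mm across, 75 mm tall, closed top and top 10 mm white, weighted grey skirt 62 mm across on its lowest 8 mm; 34 mm bore open underneath. Of white caps a and b one bore is 66 mm deep, the other mis-moulded, 30 mm; alike outside, which is not told. One of them is absent (None). 0.14 to 0.24 kg. Origin: centre of underside, z up through the closed top.
- cap_yellow_a: light-shield cap: black cylinder 48 mm across, 75 mm tall, closed top and top 10 mm yellow, weighted grey skirt 62 mm across on its lowest 8 mm; 34 mm bore open underneath. Of yellow caps a and b one bore is 66 mm deep, the other mis-moulded, 30 mm; alike outside, which is not told. One of them is absent (None). 0.14 to 0.24 kg. Origin: centre of underside, z up through the closed top.
- cap_yellow_b: light-shield cap: black cylinder 48 mm across, 75 mm tall, closed top and top 10 mm yellow, weighted grey skirt 62 mm across on its lowest 8 mm; 34 mm bore open underneath. Of yellow caps a and b one bore is 66 mm deep, the other mis-moulded, 30 mm; alike outside, which is not told. One of them is absent (None). 0.14 to 0.24 kg. Origin: centre of underside, z up through the closed top.
- cap_blue_a: light-shield cap: black cylinder 48 mm across, 75 mm tall, closed top and top 10 mm blue, weighted grey skirt 62 mm across on its lowest 8 mm; 34 mm bore open underneath. Of blue caps a and b one bore is 66 mm deep, the other mis-moulded, 30 mm; alike outside, which is not told. One of them or both are absent (None). 0.14 to 0.24 kg. Origin: centre of underside, z up through the closed top.
- cap_blue_b: light-shield cap: black cylinder 48 mm across, 75 mm tall, closed top and top 10 mm blue, weighted grey skirt 62 mm across on its lowest 8 mm; 34 mm bore open underneath. Of blue caps a and b one bore is 66 mm deep, the other mis-moulded, 30 mm; alike outside, which is not told. One of them or both are absent (None). 0.14 to 0.24 kg. Origin: centre of underside, z up through the closed top.
- gauge: fixed gauge: round aluminium foot 90 mm across, 20 mm tall, with an upright steel pin in its middle, 28 mm thick, tapering over its last 8 mm to 18 mm at the flat top, 78 mm above the bench. A deep cap slides down until its rim rests on the foot; a shallow one stops with its rim 28 mm above the foot. Origin: centre of the foot's underside
- gauge_seat (a point): point on the pin's axis at the top face of the foot, 20 mm above the bench
- logger: fixed grey bench logger, 170 x 90 x 50 mm, blue stripe, green display on its far end, round orange two-stage key on its near (robot) end, 45 mm from its middle. Origin: centre of its underside; x runs from key to display
- key_top (a point): centre of the top of the orange key (34 mm across), 66 mm above the bench at rest; moves with the key. Pressed down it yields 6 mm at 1.5 to 3 N to its first click, stands firm up to 7 N, then goes 6 mm further to its end stop at 10 N; springs back when let go
- key_cap (a joint): first-stage travel of the key: 0 at rest, 0.006 m at the first click
- key_stem (a joint): second-stage travel of the key: 0 until the first click has been passed, 0.006 m when fully pressed
- tray_pass: fixed green tray for caps that fit, 155 x 155 mm, walls 4 mm thick and 22 mm tall, floor 4 mm thick. Origin: centre of its underside, x and y along its sides
- tray_reject: fixed red tray for caps that do not fit, same sizes and frame as the green one
- jar_a: bystander: white sample bottle with white lid, 56 mm across, 110 mm tall. Origin: centre of its underside
- jar_b: bystander, there only when no blue cap is: white sample bottle with green lid, 56 mm across, 110 mm tall. Origin: centre of its underside
- beaker: bystander: clear plastic beaker, 64 mm across, 85 mm tall. Origin: centre of its underside
Mind the look-alikes: they are no part of the job. What is shaped like the cap_white_a but purple or turquoise is not meant. Several things look just like the logger: the one meant starts farthest to the robot's left.

How it is judged:
By the outcome, as a careful person would: the job done as asked, in the order asked, and still so for the second after the job is handed in, with the robot touching nothing.
Of cap_white_a, cap_white_b only 1 to 1 are there at a start; the rules pass over those that are not, and their reading is None.
Of cap_yellow_a, cap_yellow_b only 1 to 1 are there at a start; the rules pass over those that are not, and their reading is None.
Of cap_blue_a, cap_blue_b, jar_b only 1 to 1 are there at a start; the rules pass over those that are not, and their reading is None.
At some moment in a run one of cap_white_a, cap_white_b, cap_yellow_a, cap_yellow_b, cap_blue_a, cap_blue_b may be knocked a few centimetres aside while the robot is not near it.
Once in a run the grip may slacken for a moment while it holds something.
It also fails if it takes over 210 s, if anything falls off the work surface, if the arm or the gripper's body presses on something with over 40 N, if the wrist force passes 120 N, or if a joint passes its speed limit or range.

### The arm

A 6-joint arm with a two-finger parallel gripper is mounted at the origin on the work surface. World frame = base frame: x ahead of the robot, y to its left, z up, the work surface at z = 0. Lengths are in m, angles in rad, forces in N, time in s.
With the tool pointing down it reaches from about 0.35 to 0.85 m from the base axis. Payload 8.1 kg.
Tool frame: the origin (TCP) lies on the centre line of the jaws, within the pads' length; the fingertips stand 19 mm ahead of it and the grasp point (between the pads) is the TCP (robot.tips_ahead is the distance from the TCP to the fingertips, in m); y points along the fingers, z is the direction in which the jaws open and shut, and the axes are right-handed (so a half turn about y gives the same grasp; the last joint's range is limited). The gripper opens to 93 mm and grips with 3 to 60 N. Pads are 15 mm wide; open, the fingers measure 128 mm over their backs; the gripper's body (75 mm by 188 mm) begins 65 mm behind the grasp point.
Start: joints at [-0.085, 0.13, 1.488, -0, 1.523, -0.085], TCP at [0.6, 0, 0.238] pointing down, gripper open.
Joint ranges: [-2.96, 2.96], [-0.89, 2.26], [0.02, 2.5], [-1.34, 4.48], [0, 2.73], [-2.66, 2.66]. Speed limits (rad/s): [2.39, 2.39, 2.79, 3.14, 3.14, 3.14].

### API

Orientations are given as a rotation vector (axis times angle).
In Python, from plant import robot, imaging, models gives the robot as it stands.
- The arm moves only by the tool carry_out, never from a script. Its argument "motion" is one flat list of numbers, 7 for each row, row after row: the shift along the tool's x, y, z in m, then the turn, a rotation vector about the tool's x, y, z in degrees, then the opening, from -1 (shut) to 1 (fully open). A call has exactly 5 rows; each row shifts and turns the pose as measured when the row begins, along the tool's axes as they then stand; what a row does not reach is not made up. A row lasts 1/10 s, in which the tool goes at most 50 mm and 8.59 degrees, less where a joint would pass 70% of its speed; a pose out of reach is approached as far as the arm can. A call is refused whole if a number of a shift passes 0.05 or a number of a turn 8.59, either way. A call with a gripper value outside its range is refused whole. The fingers move at their own pace and stop on an object; "squeeze" is the grip in N (left out, the last holds). Time passes only in rows, so rows that do not move let the fingers close, or fill a call up. It gives the time, the measured TCP pose, the force and the opening at its end, in the units of the state.
- robot.read_state(): the state, without advancing time (a new reading comes with each control period).
- imaging.read_camera(name): name is "scene" or "side" or "wrist"; returns the picture (420x560x3 uint8, blue, green, red); there is no depth.
- imaging.camera_model(name): a dict with "K" (3x3 intrinsics, pixels), "position" and "orientation" of the camera in the world. Camera axes: x right, y down, z forward; pixel columns grow to the right and rows downward; lengths in m; the calibration is good to about 2 mm. A picture is of the moment at which its call begins: read the wrist's pose just before it. camera_model takes no time and is no camera call; for the wrist camera it gives the pose at the moment of the call.
- robot.close_job(): hands the job in, once; it reports no verdict.
Trained networks look in the newest picture that a camera, given by its name, has taken for a name from the list of things; names that differ only in an ending like _2 or _b are one class to them, and where a whole thing is asked for, a point or a joint stands for the part that bears it (a point fixed in the world has none). Each returns a list of dicts, best first, with "confidence" (0 to 1); they miss things now and then, are a little off and sometimes report something else, mostly with a low value. They report only what shows in the picture. A call takes as long as a camera call. They do not tell look-alikes from the thing itself.
- models.outline_of(camera, thing): "pixels" (420x560 bool, what is visible of it) and "pixel" ([column, row] in pixels, amid what is visible of it).
The state is a dict: "t": time; "q": joint angles; "dq": joint speeds; "joint_torque": joint torques, N m; "tool_pos": TCP position; "orientation": TCP orientation; "force": force on the tool from outside, world axes, zero at the start; "wrist_torque": the same for the moment, N m; "opening": finger opening in m.
Only numpy, scipy, OpenCV 4.12 (cv2) and the standard library are available. Lean on these libraries where they do the work, as an engineer would, in place of code of your own. Each camera call takes 0.05 s, during which the arm holds its last target.

## Working session

There is one attempt and no reset: what is moved stays moved. The work goes in short steps, Python scripts to look and compute and a tool call to move; the robot and the scene stay as the last step left them, time stands still between calls to the robot, and variables do not carry over. Pictures are saved under pics/ and viewed, and the job is handed in when it is done.

Besides the shell and the picture viewer there is one more tool, called as name(argument=value, ...) on one line, values as JSON. carry_out: Moves the arm, as the interface text tells. Its arguments: {"type":"object","properties":{"motion":{"type":"array","items":{"type":"number"}},"squeeze":{"type":"number"}},"required":["motion"]}

```bash
ls; mkdir -p pics
cat > h.py <<'E'
import numpy as np,cv2
from scipy.spatial.transform import Rotation as R
from plant import robot,imaging,models
def cam(n):
    m=imaging.camera_model(n);return m
def rot(o):
    o=np.array(o,float)
    return o if o.shape==(3,3) else (R.from_rotvec(o).as_matrix() if o.size==3 else R.from_quat(o).as_matrix())
def ray(n,px,z,m=None):
    m=m or cam(n);K=np.array(m["K"]);d=rot(m["orientation"])@np.linalg.solve(K,[px[0],px[1],1]);p=np.array(m["position"])
    return p+d*(z-p[2])/d[2]
def proj(n,X,m=None):
    m=m or cam(n);c=rot(m["orientation"]).T@(np.array(X)-np.array(m["position"]));u=np.array(m["K"])@c;return u[:2]/u[2]
def st():
    s=robot.read_state();print({k:np.round(s[k],4).tolist() for k in("t","tool_pos","orientation","force","opening")});return s
E
python3 - <<'E'
from h import *
s=st();print(robot.tips_ahead)
print(rot(s["orientation"]))
for n in("scene","side","wrist"):
    im=imaging.read_camera(n);cv2.imwrite(f"pics/{n}0.png",im);m=cam(n);print(n,m)
E
```

```text
pics
{'t': 0.0, 'tool_pos': [0.5994, 0.0001, 0.2366], 'orientation': [-1.2105, 1.2107, -1.2082], 'force': [0.2809, -0.1504, 0.4424], 'opening': 0.0931}
0.019
[[-4.04742573e-07 -1.88569051e-03  9.99998222e-01]
 [-9.99999985e-01  1.70763448e-04 -8.27357006e-08]
 [-1.70762989e-04 -9.99998208e-01 -1.88569055e-03]]
scene {'K': array([[507.20541597,   0.        , 278.97489608],
       [  0.        , 507.20541597, 203.02411435],
       [  0.        ,   0.        ,   1.        ]]), 'position': array([1.023274  , 0.47178545, 1.15579981]), 'orientation': array([-0.98309078, -2.66912824,  0.76911049])}
side {'K': array([[411.10220562,   0.        , 278.51456791],
       [  0.        , 411.10220562, 208.21629701],
       [  0.        ,   0.        ,   1.        ]]), 'position': array([ 0.0766288 , -0.48843645,  0.86394426]), 'orientation': array([-2.27180324,  0.97726291, -0.3600952 ])}
wrist {'K': array([[336.36658186,   0.        , 276.72818857],
       [  0.        , 336.36658186, 204.5357303 ],
       [  0.        ,   0.        ,   1.        ]]), 'position': array([0.60082063, 0.06439261, 0.38473743]), 'orientation': array([ 2.90106664e+00, -1.07561008e-03, -1.98926486e-03])}
```

View pics/scene0.png

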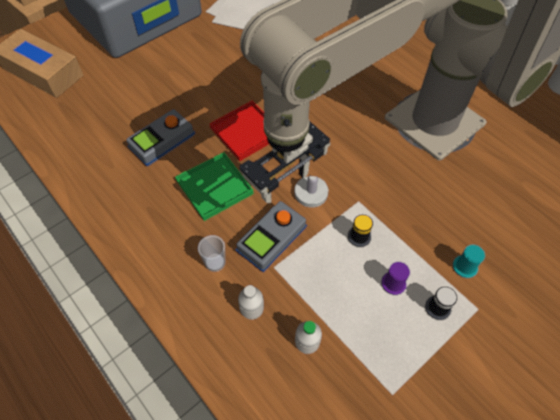

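View pics/side0.png

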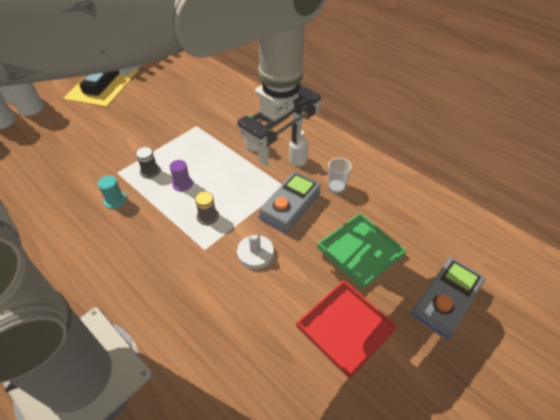

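View pics/wrist0.png

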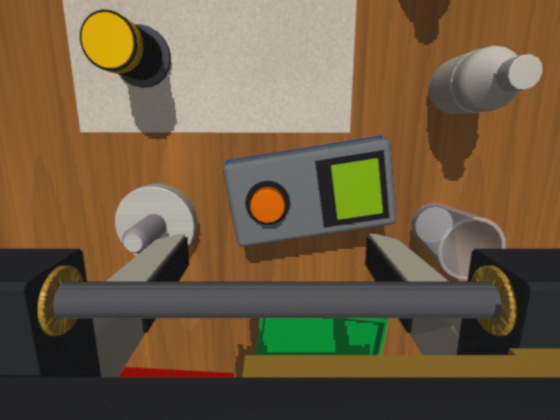

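Run:
```python
from h import *
for n in("scene","side"):
    im=imaging.read_camera(n);m=cam(n)
    for th,z in(("cap_white_a",.037),("cap_yellow_a",.037),("cap_blue_a",.037),("gauge",.03),("logger",.025),("key_top",.066),("tray_pass",.01),("tray_reject",.01),("jar_a",.055),("jar_b",.055),("beaker",.04)):
        print(n,th,[(round(r["confidence"],2),np.round(r["pixel"]).tolist(),np.round(ray(n,r["pixel"],z,m)[:2],3).tolist()) for r in models.outline_of(n,th)])
```

```text
scene cap_white_a [(0.93, [394.0, 280.0], [0.496, 0.28]), (0.76, [440.0, 303.0], [0.457, 0.389]), (0.63, [281.0, 215.0], [0.581, -0.031]), (0.56, [466.0, 262.0], [0.328, 0.362]), (0.44, [246.0, 302.0], [0.797, 0.095])]
scene cap_yellow_a [(0.62, [360.0, 233.0], [0.465, 0.138])]
scene cap_blue_a []
scene gauge [(0.73, [311.0, 191.0], [0.47, -0.04])]
scene logger [(0.81, [268.0, 235.0], [0.641, -0.014]), (0.81, [161.0, 140.0], [0.677, -0.449])]
scene key_top [(0.66, [173.0, 125.0], [0.634, -0.439]), (0.52, [280.0, 216.0], [0.597, -0.018]), (0.31, [213.0, 188.0], [0.675, -0.194])]
scene tray_pass [(0.97, [212.0, 189.0], [0.661, -0.229])]
scene tray_reject [(0.8, [243.0, 129.0], [0.466, -0.339])]
scene jar_a [(0.8, [310.0, 338.0], [0.746, 0.258]), (0.66, [243.0, 128.0], [0.486, -0.31]), (0.62, [250.0, 302.0], [0.795, 0.108])]
scene jar_b [(0.8, [310.0, 338.0], [0.746, 0.258]), (0.66, [243.0, 128.0], [0.486, -0.31]), (0.62, [250.0, 302.0], [0.795, 0.108])]
scene beaker [(0.66, [211.0, 254.0], [0.785, -0.057])]
side cap_white_a [(0.68, [177.0, 174.0], [0.479, 0.286]), (0.63, [150.0, 161.0], [0.458, 0.389]), (0.58, [111.0, 194.0], [0.309, 0.357])]
side cap_yellow_a [(0.69, [208.0, 209.0], [0.456, 0.126])]
side cap_blue_a []
side gauge [(0.77, [252.0, 253.0], [0.442, -0.055]), (0.18, [148.0, 164.0], [0.452, 0.39])]
side logger [(0.65, [289.0, 203.0], [0.625, -0.01])]
side key_top [(0.59, [445.0, 303.0], [0.62, -0.465]), (0.56, [280.0, 202.0], [0.586, -0.012])]
side tray_pass [(0.93, [364.0, 249.0], [0.654, -0.241])]
side tray_reject [(0.63, [344.0, 329.0], [0.449, -0.333])]
side jar_a [(0.55, [250.0, 144.0], [0.7, 0.215])]
side jar_b [(0.55, [250.0, 144.0], [0.7, 0.215])]
side beaker [(0.56, [339.0, 174.0], [0.794, -0.046])]
```

```bash
cat >> h.py <<'E'
def outl(n,th,i=0):
    r=models.outline_of(n,th);return r
def triang(obs):  # obs: list of (model,px)
    A=np.zeros((3,3));b=np.zeros(3)
    for m,px in obs:
        d=rot(m["orientation"])@np.linalg.solve(np.array(m["K"]),[px[0],px[1],1]);d/=np.linalg.norm(d)
        P=np.eye(3)-np.outer(d,d);A+=P;b+=P@np.array(m["position"])
    return np.linalg.solve(A,b)
def blob(im,lo,hi,box):
    x0,y0,x1,y1=box;h=cv2.cvtColor(im,cv2.COLOR_BGR2HSV)[y0:y1,x0:x1]
    mk=cv2.inRange(h,lo,hi);k,l,s,c=cv2.connectedComponentsWithStats(mk)
    i=1+np.argmax(s[1:,4]);return c[i]+[x0,y0],s[i].tolist(),(l==i)
E
python3 - <<'E'
from h import *
a=imaging.read_camera("scene");b=imaging.read_camera("side");cv2.imwrite("pics/a.png",cv2.hconcat([cv2.resize(a[180:340,330:500],None,fx=2.3,fy=2.3,interpolation=2),cv2.resize(b[140:300,90:260],None,fx=2.3,fy=2.3,interpolation=2)]))
c=imaging.read_camera("scene")[60:300,110:350];cv2.imwrite("pics/b.png",cv2.resize(c,None,fx=2.4,fy=2.4,interpolation=2))
ms,md=cam("scene"),cam("side")
y1=blob(a,(20,150,90),(32,255,255),(340,200,385,250));y2=blob(b,(20,150,90),(32,255,255),(190,185,225,225))
print(y1[:2],y2[:2],triang([(ms,y1[0]),(md,y2[0])]))
o1=blob(a,(5,180,120),(14,255,255),(265,195,305,235));o2=blob(b,(5,180,120),(14,255,255),(265,190,300,220))
print(o1[:2],o2[:2],triang([(ms,o1[0]),(md,o2[0])]),ray("scene",o1[0],.066),ray("side",o2[0],.066))
E
```

```text
Traceback (most recent call last):
  File "h.py", line 27, in blob
    i=1+np.argmax(s[1:,4]);return c[i]+[x0,y0],s[i].tolist(),(l==i)
        ~~~~~~~~~^^^^^^^^^
ValueError: attempt to get argmax of an empty sequence
```

View pics/a.png

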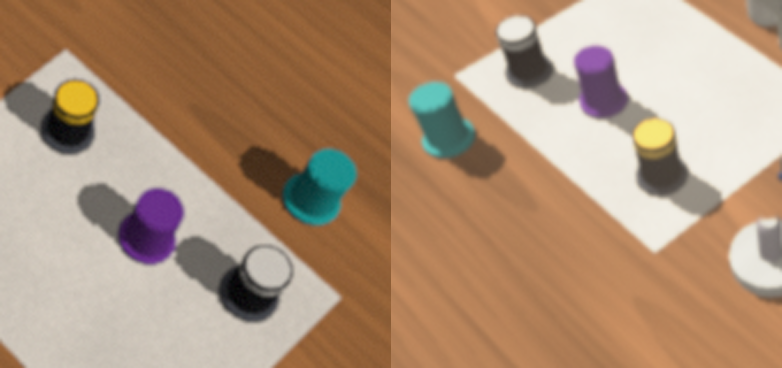

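View pics/b.png

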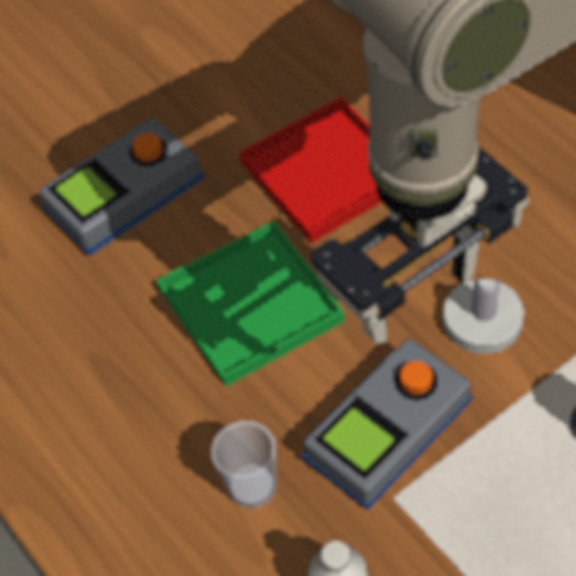

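carry_out(motion=[-0.05,0,-0.025,0,0,0,1,-0.05,0,-0.025,0,0,0,1,-0.05,0,-0.025,0,0,0,1,-0.05,0,-0.025,0,0,0,1,-0.05,0,-0.025,0,0,0,1])

```text
t: 2.0
tool_pos: [0.4875, 0.2253, 0.2369]
orientation: [-1.204, 1.216, -1.219]
force: [0.6, 0.1, -0.0]
opening: 0.0929
```

carry_out(motion=[-0.05,0,-0.02,0,0,0,1,-0.02,0,-0.01,0,0,0,1,0,0,0,0,0,0,1,0,0,0,0,0,0,1,0,0,0,0,0,0,1])

```text
t: 2.5
tool_pos: [0.4559, 0.2975, 0.2375]
orientation: [-1.205, 1.21, -1.213]
force: [0.5, 0.0, -0.4]
opening: 0.093
```

Run:
```python
from h import *
s=st();m=cam("wrist")
im=imaging.read_camera("wrist");cv2.imwrite("pics/w1.png",im)
print("tcp px",proj("wrist",s["tool_pos"],m),m["position"])
for th,z in(("cap_white_a",.075),("cap_yellow_a",.075),("gauge",.02)):
  print(th,[(round(r["confidence"],2),np.round(r["pixel"]).tolist(),np.round(ray("wrist",r["pixel"],z,m)[:2],3).tolist()) for r in models.outline_of("wrist",th)])
```

```text
{'t': 2.5, 'tool_pos': [0.4559, 0.2975, 0.2375], 'orientation': [-1.2054, 1.2105, -1.2127], 'force': [0.5367, 0.022, -0.4352], 'opening': 0.093}
tcp px [274.64387926 262.25831032] [0.45682127 0.36178406 0.38545159]
cap_white_a [(0.72, [133.0, 119.0], [0.329, 0.365]), (0.68, [271.0, 91.0], [0.452, 0.388])]
cap_yellow_a [(0.66, [276.0, 332.0], [0.455, 0.148])]
gauge []
```

View pics/w1.png

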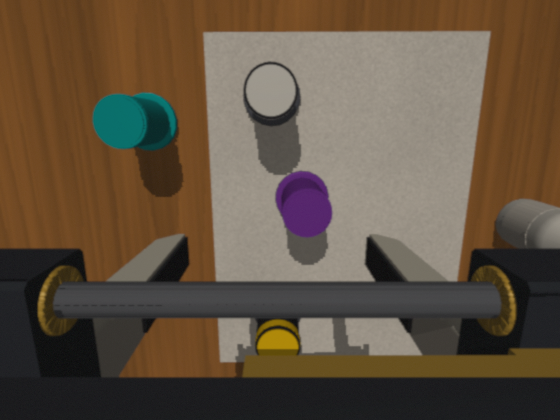

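carry_out(motion=[-0.04,0.02,-0.002,0,0,0,1,-0.04,0.03,-0.001,0,0,0,1,-0.01,0.03,0,0,0,0,1,0,0.02,0,0,0,0,1,0,0,0,0,0,0,1])

```text
t: 3.2
tool_pos: [0.4589, 0.3872, 0.1366]
orientation: [-1.195, 1.215, -1.221]
force: [-1.5, -0.5, 0.3]
opening: 0.0932
```

Run:
```python
from h import *
s=st();m=cam("wrist")
im=imaging.read_camera("wrist");cv2.imwrite("pics/w2.png",im)
for z in(.075,):
  print([(round(r["confidence"],2),np.round(r["pixel"]).tolist(),np.round(ray("wrist",r["pixel"],z,m)[:2],4).tolist()) for r in models.outline_of("wrist","cap_white_a")])
```

```text
{'t': 3.2, 'tool_pos': [0.4589, 0.3872, 0.1366], 'orientation': [-1.1954, 1.2151, -1.2208], 'force': [-1.4816, -0.483, 0.3098], 'opening': 0.0932}
[(0.85, [310.0, 335.0], [0.4826, 0.3049]), (0.78, [98.0, 232.0], [0.3439, 0.3841])]
```

View pics/w2.png

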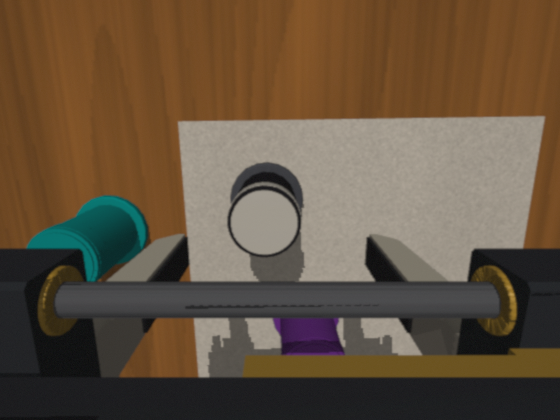

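Run:
```python
from h import *
print(ray("wrist",(264.5,221),.075), rot(robot.read_state()["orientation"]).round(4))
```

```text
[0.45409748 0.38922463 0.075     ] [[-0.0142  0.0111  0.9998]
 [-0.9999  0.0051 -0.0142]
 [-0.0053 -0.9999  0.011 ]]
```

```bash
cat >> h.py <<'E'
R0=np.array([[0,0,1],[-1,0,0],[0,-1,0.]])
def go(x,y,z,yaw=0):
    s=st();Rc=rot(s["orientation"]);Rt=R.from_euler("z",yaw,degrees=True).as_matrix()@R0
    d=Rc.T@(np.array([x,y,z])-s["tool_pos"]);r=R.from_matrix(Rc.T@Rt).as_rotvec(degrees=True)
    print("tool shift mm",(d*1000).round(1),"turn deg",r.round(2))
E
python3 -c "
from h import *
go(.454,.3892,.05)"
```

```text
{'t': 3.3, 'tool_pos': [0.4604, 0.3878, 0.1401], 'orientation': [-1.1905, 1.214, -1.221], 'force': [0.0121, 0.0916, 0.0488], 'opening': 0.0925}
tool shift mm [-0.8 90.  -7.4] turn deg [-0.63 -0.81 -0.3 ]
```

carry_out(motion=[-0.001,0.01,-0.007,-0.6,-0.8,-0.3,1,0,0.02,0,0,0,0,1,0,0.02,0,0,0,0,1,0,0.02,0,0,0,0,1,0,0.01,0,0,0,0,1])

```text
t: 3.8
tool_pos: [0.4591, 0.3911, 0.0674]
orientation: [-1.194, 1.205, -1.209]
force: [-0.3, -0.3, 0.2]
opening: 0.093
```

```bash
python3 -c "
from h import *
go(.454,.3892,.05)"
```

```text
{'t': 3.8, 'tool_pos': [0.4591, 0.3911, 0.0674], 'orientation': [-1.1937, 1.205, -1.2088], 'force': [-0.2926, -0.3295, 0.1602], 'opening': 0.093}
tool shift mm [ 2.1 17.3 -5.3] turn deg [-0.68 -0.03 -0.5 ]
```

carry_out(motion=[0.002,0.009,-0.005,-0.6,0,-0.5,1,0,0.008,0,0,0,0,1,0,0,0,0,0,0,-1,0,0,0,0,0,0,-1,0,0,0,0,0,0,-1], squeeze=25)

```text
t: 4.3
tool_pos: [0.4547, 0.3894, 0.0513]
orientation: [-1.207, 1.208, -1.21]
force: [0.6, -0.3, -0.5]
opening: 0.0739
```

carry_out(motion=[0,0,0,0,0,0,-1,0,0,0,0,0,0,-1,0,0,0,0,0,0,-1,0,0,0,0,0,0,-1,0,0,0,0,0,0,-1])

```text
t: 4.8
tool_pos: [0.4554, 0.3901, 0.0529]
orientation: [-1.205, 1.208, -1.21]
force: [-0.1, -0.3, -1.0]
opening: 0.0485
```

```bash
python3 -c "
from h import *
go(.454,.3892,.05)"
```

```text
{'t': 4.8, 'tool_pos': [0.4554, 0.3901, 0.0529], 'orientation': [-1.2046, 1.2078, -1.2099], 'force': [-0.0973, -0.2843, -1.0016], 'opening': 0.0485}
tool shift mm [ 0.9  2.9 -1.4] turn deg [-0.22 -0.03 -0.12]
```

carry_out(motion=[0,-0.02,0,0,0,0,-1,0,-0.03,0,0,0,0,-1,0,-0.03,0,0,0,0,-1,0,-0.03,0,0,0,0,-1,0,-0.02,0,0,0,0,-1])

```text
t: 5.3
tool_pos: [0.4514, 0.387, 0.1802]
orientation: [-1.218, 1.212, -1.211]
force: [-0.2, 0.1, -1.6]
opening: 0.0487
```

Run:
```python
from h import *
st()
t=[]
for n in("scene","side"):
    im=imaging.read_camera(n);cv2.imwrite(f"pics/{n}1.png",im)
a=cv2.imread("pics/scene1.png");b=cv2.imread("pics/side1.png")
cv2.imwrite("pics/c.png",cv2.hconcat([cv2.resize(a[160:240,255:335],None,fx=5,fy=5,interpolation=2),cv2.resize(b[210:290,215:295],None,fx=5,fy=5,interpolation=2)]))
cv2.imwrite("pics/c2.png",cv2.resize(cv2.imread("pics/wrist0.png")[170:280,90:300],None,fx=3.5,fy=3.5,interpolation=2))
```

```text
{'t': 5.3, 'tool_pos': [0.4514, 0.387, 0.1802], 'orientation': [-1.218, 1.2119, -1.2108], 'force': [-0.2315, 0.0654, -1.6446], 'opening': 0.0487}
```

View pics/c.png

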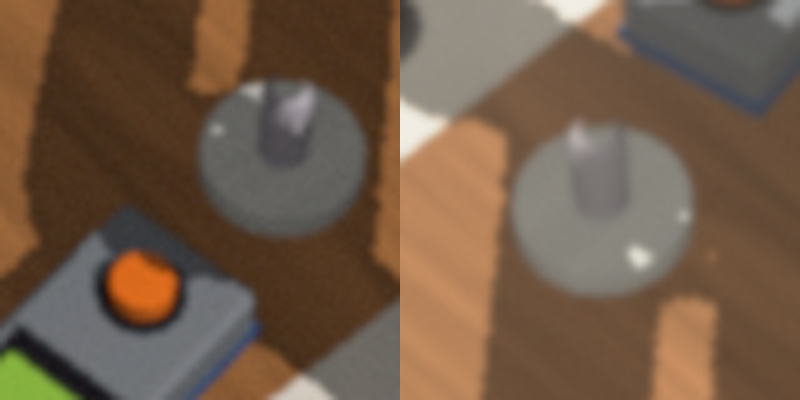

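View pics/c2.png

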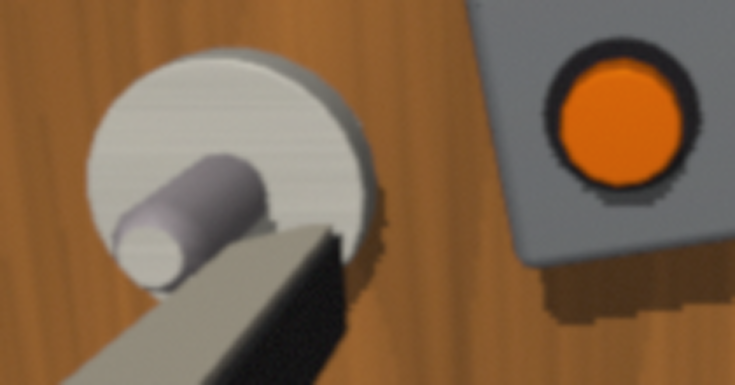

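View pics/side1.png

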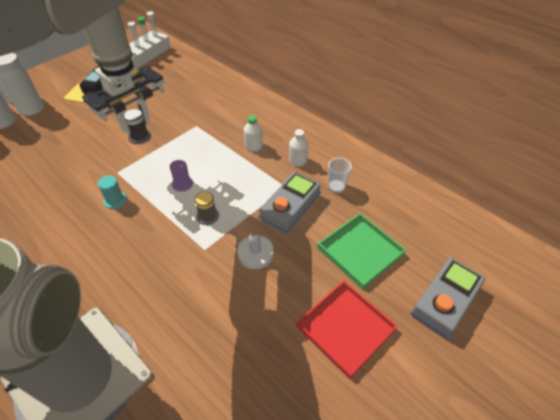

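Run:
```python
from h import *
W={"K":cam("wrist")["K"],"position":[0.60082063,0.06439261,0.38473743],"orientation":[2.90106664,-1.07561008e-03,-1.98926486e-03]}
print("pin wrist",ray("wrist",(132.9,243.7),.078,W),"key",ray("wrist",(267.7,204.9),.066,W))
a=cv2.imread("pics/scene1.png");b=cv2.imread("pics/side1.png")
# foot top disc scene: crop centre approx (283,157)->; side (602,207)
print("foot scene top",ray("scene",(255+284/5,160+152/5),.02),"side",ray("side",(215+202/5,210+205/5),.02))
print("pintop scene",ray("scene",(255+291/5,160+97/5),.078),"side",ray("side",(215+197/5,210+130/5),.078))
o1=blob(a,(4,150,90),(14,255,255),(265,195,305,235));o2=blob(b,(2,120,90),(16,255,255),(265,190,300,220))
print(o1[:2],o2[:2],ray("scene",o1[0],.064),ray("side",o2[0],.064))
for n,im,ths in(("scene",a,0),("side",b,0)):
  for th,z in(("tray_pass",.006),("tray_reject",.006)):
    print(n,th,[(round(r["confidence"],2),np.round(r["pixel"]).tolist(),np.round(ray(n,r["pixel"],z)[:2],3).tolist()) for r in models.outline_of(n,th)])
# tray corners by color
for n,im in(("scene",a),("side",b)):
  h=cv2.cvtColor(im,cv2.COLOR_BGR2HSV)
  for nm,mk in(("green",cv2.inRange(h,(55,120,40),(85,255,255))),("red",cv2.inRange(h,(0,200,60),(3,255,255))|cv2.inRange(h,(174,200,60),(180,255,255)))):
    c=max(cv2.findContours(mk,cv2.RETR_EXTERNAL,cv2.CHAIN_APPROX_NONE)[0],key=cv2.contourArea)
    q=cv2.boxPoints(cv2.minAreaRect(c));p=cv2.approxPolyDP(cv2.convexHull(c),8,True)[:,0]
    print(n,nm,cv2.contourArea(c),[ (x.tolist(),np.round(ray(n,x,.022)[:2],3).tolist()) for x in p])
```

```text
pin wrist [ 0.46123452 -0.04975895  0.078     ] key [ 0.59153647 -0.01414598  0.066     ]
foot scene top [ 0.46270394 -0.04354285  0.02      ] side [ 0.45650462 -0.05217249  0.02      ]
pintop scene [ 0.46547312 -0.04011429  0.078     ] side [ 0.45877867 -0.04990114  0.078     ]
(array([283.12962963, 216.88271605]), [11, 15, 15, 15, 162]) (array([281.02877698, 203.60431655]), [10, 7, 13, 14, 139]) [ 0.59279972 -0.0113312   0.064     ] [ 0.58510978 -0.01795524  0.064     ]
scene tray_pass [(0.93, [214.0, 189.0], [0.657, -0.226]), (0.32, [310.0, 190.0], [0.459, -0.052])]
scene tray_reject [(0.68, [249.0, 130.0], [0.451, -0.329])]
side tray_pass [(0.74, [364.0, 250.0], [0.652, -0.241]), (0.33, [255.0, 252.0], [0.462, -0.046])]
side tray_reject [(0.77, [346.0, 327.0], [0.457, -0.333])]
scene green 2787.0 [([223, 153], [0.569, -0.298]), ([252, 193], [0.591, -0.14]), ([204, 219], [0.736, -0.158]), ([176, 176], [0.714, -0.318])]
scene red 2250.0 [([252, 101], [0.382, -0.4]), ([282, 134], [0.397, -0.243]), ([239, 159], [0.548, -0.252]), ([210, 124], [0.533, -0.408])]
side green 2403.0 [([365, 223], [0.714, -0.198]), ([402, 251], [0.704, -0.316]), ([362, 283], [0.563, -0.297]), ([320, 244], [0.581, -0.155])]Traceback (most recent call last):
  File "<stdin>", line 17, in <module>
ValueError: max() iterable argument is empty
```

carry_out(motion=[0.05,-0.004,0.002,0,0,0,-1,0.05,-0.004,0,0,0,0,-1,0.05,-0.004,0,0,0,0,-1,0.05,-0.004,0,0,0,0,-1,0.05,-0.004,0,0,0,0,-1])

```text
t: 6.1
tool_pos: [0.4461, 0.1374, 0.186]
orientation: [-1.244, 1.216, -1.2]
force: [0.7, -1.1, -1.6]
opening: 0.0483
```

carry_out(motion=[0.05,0,0.003,0,0,0,-1,0.05,0,0,0,0,0,-1,0.05,0,0,0,0,0,-1,0.05,0,0,0,0,0,-1,0.05,0,0,0,0,0,-1])

```text
t: 6.6
tool_pos: [0.4454, -0.1123, 0.1816]
orientation: [-1.252, 1.223, -1.192]
force: [0.7, -0.6, -2.8]
opening: 0.0491
```

```bash
python3 -c "
from h import *
go(.461,-.12,.2)"
```

```text
{'t': 6.6, 'tool_pos': [0.4454, -0.1123, 0.1816], 'orientation': [-1.2517, 1.2234, -1.1924], 'force': [0.6793, -0.5604, -2.8211], 'opening': 0.0491}
tool shift mm [  8.1 -18.9  14.8] turn deg [2.19 0.61 0.73]
```

carry_out(motion=[0.004,-0.01,0.008,1.1,0.3,0.4,-1,0.004,-0.01,0.007,1.1,0.3,0.4,-1,0,0,0,0,0,0,-1,0,0,0,0,0,0,-1,0,0,0,0,0,0,-1])

```text
t: 7.1
tool_pos: [0.4586, -0.1226, 0.1967]
orientation: [-1.208, 1.221, -1.207]
force: [-0.6, -0.3, -2.4]
opening: 0.0486
```

Run:
```python
from h import *
m=cam("wrist");go(.461,-.05,.2)
im=imaging.read_camera("wrist");cv2.imwrite("pics/w3.png",im);print(m)
```

```text
{'t': 7.1, 'tool_pos': [0.4586, -0.1226, 0.1967], 'orientation': [-1.2076, 1.2208, -1.2074], 'force': [-0.5612, -0.257, -2.3629], 'opening': 0.0486}
tool shift mm [-72.7  -3.    1.9] turn deg [ 0.37 -0.36 -0.26]
{'K': array([[336.36658186,   0.        , 276.72818857],
       [  0.        , 336.36658186, 204.5357303 ],
       [  0.        ,   0.        ,   1.        ]]), 'position': array([ 0.46100154, -0.0589581 ,  0.34488597]), 'orientation': array([ 2.90545871, -0.00930422, -0.01046805])}
```

View pics/w3.png

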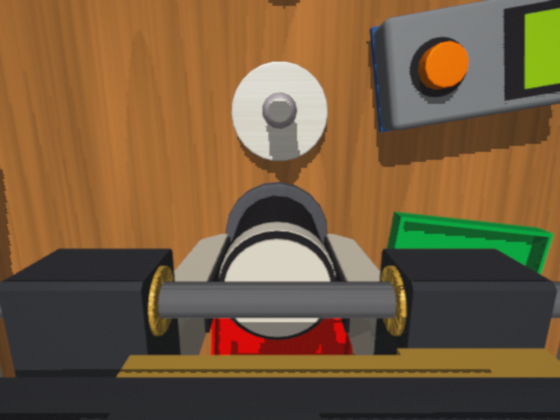

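```bash
cat >> h.py <<'E'
def circ(n,c,r,m,N=72):
    t=np.linspace(0,2*np.pi,N);return np.array([proj(n,[c[0]+r*np.cos(a),c[1]+r*np.sin(a),c[2]],m) for a in t])
E
python3 - <<'E'
from h import *
m=cam("wrist");s=st();p=np.array(s["tool_pos"])
print("pin",ray("wrist",(279,110),.078,m),ray("wrist",(280,110.5),.02,m))
print("key",ray("wrist",(443.5,64.5),.066,m))
im=cv2.imread("pics/w3.png")
for zc,r,col in((-.0525,.031,(0,0,255)),(.0225,.024,(255,0,255))):
    q=circ("wrist",p+[0,0,zc],r,m);cv2.polylines(im,[np.int32(np.round(q))],True,col,1)
    print(q.min(0),q.max(0))
for c,r in(([.461,-.05,.02],.045),([.461,-.05,.078],.009)):
    cv2.polylines(im,[np.int32(np.round(circ("wrist",c,r,m)))],True,(255,255,0),1)
cv2.imwrite("pics/w3b.png",im[40:360,150:450].repeat(2,0).repeat(2,1)[:600])
E
```

```text
{'t': 7.15, 'tool_pos': [0.4585, -0.1224, 0.1966], 'orientation': [-1.2078, 1.2208, -1.2069], 'force': [-0.5309, 0.3999, -2.0988], 'opening': 0.0489}
pin [ 0.46094894 -0.04865399  0.078     ] [ 0.46188339 -0.04690081  0.02      ]
key [ 0.58818689 -0.01524727  0.066     ]
[226.12164931 179.38168582] [325.45860391 274.36273811]
[215.14296723 227.99294625] [332.96964359 336.12390111]
```

View pics/w3b.png

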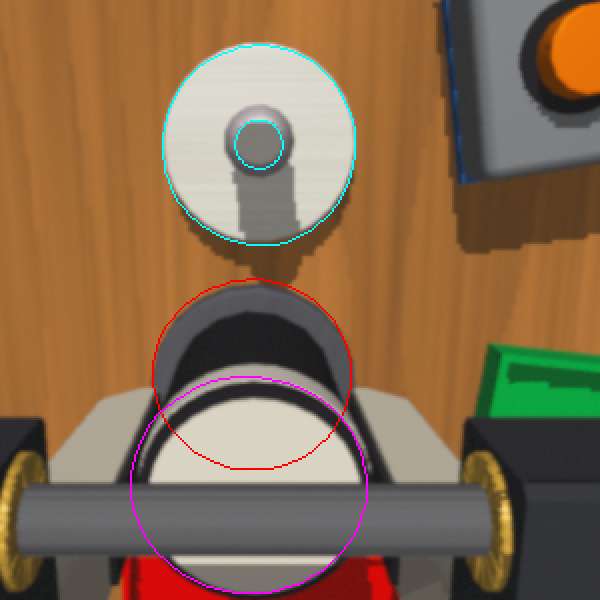

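carry_out(motion=[-0.035,0.01,0.001,0.2,-0.2,-0.2,-1,-0.035,0.01,0,0,0,0,-1,-0.006,0.01,0,0,0,0,-1,0,0.01,0,0,0,0,-1,0,0,0,0,0,0,-1])

```text
t: 7.65
tool_pos: [0.4591, -0.0412, 0.1544]
orientation: [-1.214, 1.209, -1.204]
force: [0.5, -0.0, -1.6]
opening: 0.0486
```

Run:
```python
from h import *
go(.4605,-.0467,.11)
```

```text
{'t': 7.65, 'tool_pos': [0.4591, -0.0412, 0.1544], 'orientation': [-1.2135, 1.2093, -1.2044], 'force': [0.4557, -0.0138, -1.632], 'opening': 0.0486}
tool shift mm [ 5.5 44.4  1.5] turn deg [ 0.21  0.22 -0.02]
```

carry_out(motion=[0.005,0,0.001,0.2,0.2,0,-1,0,0.01,0,0,0,0,-1,0,0.01,0,0,0,0,-1,0,0.01,0,0,0,0,-1,0,0,0,0,0,0,-1])

```text
t: 8.15
tool_pos: [0.4606, -0.0495, 0.1223]
orientation: [-1.208, 1.211, -1.212]
force: [-0.6, -0.7, -3.2]
opening: 0.0489
```

Run:
```python
from h import *
go(.4605,-.0467,.1005)
```

```text
{'t': 8.15, 'tool_pos': [0.4606, -0.0495, 0.1223], 'orientation': [-1.2078, 1.2108, -1.2124], 'force': [-0.6022, -0.709, -3.1803], 'opening': 0.0489}
tool shift mm [-2.9 21.8 -0.1] turn deg [-0.03 -0.18  0.04]
```

carry_out(motion=[-0.003,0,0,0,0,0,-1,0,0.005,0,0,0,0,-1,0,0.005,0,0,0,0,-1,0,0.005,0,0,0,0,-1,0,0,0,0,0,0,-1])

```text
t: 8.65
tool_pos: [0.4608, -0.0464, 0.1062]
orientation: [-1.208, 1.211, -1.213]
force: [0.2, -0.3, -2.0]
opening: 0.0485
```

carry_out(motion=[0,0.004,0,0,0,0,-1,0,0.004,0,0,0,0,-1,0,0.004,0,0,0,0,-1,0,0.003,0,0,0,0,-1,0,0,0,0,0,0,-1])

```text
t: 9.15
tool_pos: [0.4609, -0.0464, 0.09]
orientation: [-1.207, 1.21, -1.213]
force: [-0.7, -0.2, -2.6]
opening: 0.0487
```

carry_out(motion=[0,0.004,0,0,0,0,-1,0,0.004,0,0,0,0,-1,0,0.004,0,0,0,0,-1,0,0.003,0,0,0,0,-1,0,0,0,0,0,0,-1])

```text
t: 9.65
tool_pos: [0.461, -0.0464, 0.0737]
orientation: [-1.207, 1.21, -1.213]
force: [-0.3, -0.4, -2.0]
opening: 0.0483
```

carry_out(motion=[0,0.002,0,0,0,0,-1,0,0.002,0,0,0,0,-1,0,0.001,0,0,0,0,-1,0,0,0,0,0,0,-1,0,0,0,0,0,0,-1])

```text
t: 10.15
tool_pos: [0.4623, -0.0464, 0.0732]
orientation: [-1.207, 1.209, -1.213]
force: [-0.1, -0.2, -1.0]
opening: 0.0485
```

carry_out(motion=[0,0,0,0,0,0,1,0,0,0,0,0,0,1,0,0,0,0,0,0,1,0,0,0,0,0,0,1,0,0,0,0,0,0,1])

```text
t: 10.65
tool_pos: [0.4628, -0.0465, 0.0733]
orientation: [-1.206, 1.208, -1.214]
force: [0.4, 0.0, 1.1]
opening: 0.0838
```

carry_out(motion=[0,-0.01,0,0,0,0,1,0,-0.03,0,0,0,0,1,0,-0.03,0,0,0,0,1,0,-0.03,0,0,0,0,1,0,0,0,0,0,0,1])

```text
t: 11.15
tool_pos: [0.4613, -0.0461, 0.1785]
orientation: [-1.207, 1.21, -1.212]
force: [0.7, -0.1, 0.0]
opening: 0.0932
```

Run:
```python
from h import *
a=imaging.read_camera("scene");b=imaging.read_camera("side")
cv2.imwrite("pics/d.png",cv2.hconcat([cv2.resize(a[130:250,235:355],None,fx=3.3,fy=3.3,interpolation=2),cv2.resize(b[180:300,195:315],None,fx=3.3,fy=3.3,interpolation=2)]))
go(.589,-.0147,.11)
```

```text
{'t': 11.25, 'tool_pos': [0.4594, -0.0458, 0.1744], 'orientation': [-1.2102, 1.2144, -1.2093], 'force': [-0.4498, -0.3201, 0.5342], 'opening': 0.093}
tool shift mm [-31.4  63.9 129.7] turn deg [ 0.21 -0.17 -0.03]
```

View pics/d.png

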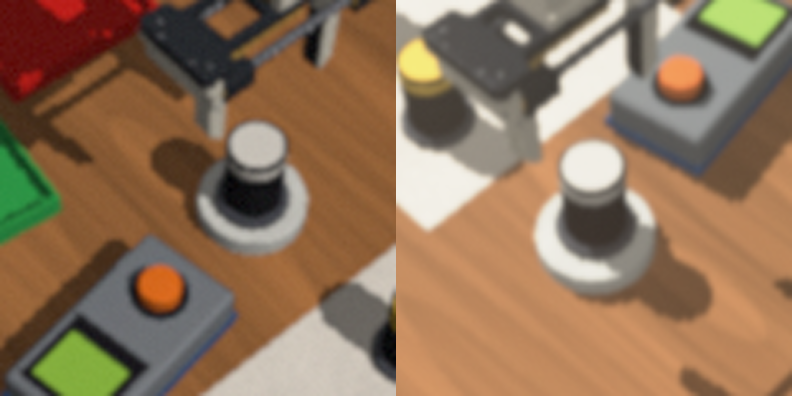

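carry_out(motion=[-0.015,0,0.05,0.2,0,0,-1,-0.016,0,0.05,0,0,0,-1,0,0,0.03,0,0,0,-1,0,0.02,0,0,0,0,-1,0,0.01,0,0,0,0,-1], squeeze=10)

```text
t: 11.75
tool_pos: [0.585, -0.014, 0.1354]
orientation: [-1.214, 1.22, -1.206]
force: [-0.9, 0.3, -1.0]
opening: 0.0577
```

Run:
```python
from h import *
m=cam("wrist");cv2.imwrite("pics/w4.png",imaging.read_camera("wrist"));go(.589,-.0147,.095)
```

```text
{'t': 11.8, 'tool_pos': [0.5843, -0.014, 0.1343], 'orientation': [-1.2143, 1.2213, -1.2058], 'force': [-1.8939, 0.2869, -1.4353], 'opening': 0.0536}
tool shift mm [ 0.7 39.3  5.2] turn deg [ 0.64 -0.24 -0.09]
```

View pics/w4.png

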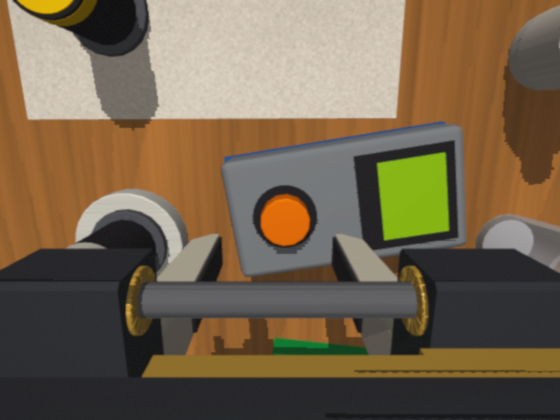

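Run:
```python
from h import *
print(ray("wrist",(285,219.5),.066))
```

```text
[ 0.59006705 -0.01297608  0.066     ]
```

carry_out(motion=[0,0.01,0.003,0.6,-0.2,0,-1,0,0.01,0.002,0,0,0,-1,0,0.008,0,0,0,0,-1,0,0,0,0,0,0,-1,0,0,0,0,0,0,-1])

```text
t: 12.3
tool_pos: [0.5857, -0.0144, 0.103]
orientation: [-1.211, 1.216, -1.206]
force: [0.3, -1.5, -0.1]
opening: 0.0139
```

Run:
```python
from h import *
go(.589,-.0147,.085)
```

```text
{'t': 12.3, 'tool_pos': [0.5857, -0.0144, 0.103], 'orientation': [-1.2114, 1.2159, -1.2061], 'force': [0.252, -1.4829, -0.1191], 'opening': 0.0139}
tool shift mm [ 0.3 18.   3.4] turn deg [ 0.35 -0.1  -0.11]
```

carry_out(motion=[-0.001,0,0.004,0.4,0,0,-1,0,0.007,0,0,0,0,-1,0,0.005,0,0,0,0,-1,0,0,0,0,0,0,-1,0,0,0,0,0,0,-1])

```text
t: 12.8
tool_pos: [0.5912, -0.0135, 0.0919]
orientation: [-1.204, 1.208, -1.211]
force: [0.9, 0.3, 0.4]
opening: 0.0006
```

carry_out(motion=[0,0,0,0,0,0,-1,0,0.001,0,0,0,0,-1,0,0.001,0,0,0,0,-1,0,0.001,0,0,0,0,-1,0,0,0,0,0,0,-1])

```text
t: 13.3
tool_pos: [0.5914, -0.0134, 0.089]
orientation: [-1.204, 1.208, -1.212]
force: [-0.7, -0.0, 0.8]
opening: 0.0002
```

Run:
```python
from h import *
go(.5895,-.0137,.079)
```

```text
{'t': 13.3, 'tool_pos': [0.5914, -0.0134, 0.089], 'orientation': [-1.2037, 1.2078, -1.2116], 'force': [-0.7391, -0.0015, 0.8017], 'opening': 0.0002}
tool shift mm [ 0.3 10.  -1.9] turn deg [-0.27 -0.1  -0.09]
```

carry_out(motion=[0,0.002,-0.001,0,0,0,-1,0,0.002,0,0,0,0,-1,0,0.002,0,0,0,0,-1,0,0.001,0,0,0,0,-1,0,0,0,0,0,0,-1])

```text
t: 13.8
tool_pos: [0.5906, -0.0135, 0.082]
orientation: [-1.203, 1.207, -1.212]
force: [-0.7, 0.5, 2.7]
opening: 0.0004
```

carry_out(motion=[0,0.001,0,0,0,0,-1,0,0,0,0,0,0,-1,0,0,0,0,0,0,-1,0,0,0,0,0,0,-1,0,0,0,0,0,0,-1])

```text
t: 14.3
tool_pos: [0.5906, -0.0135, 0.0813]
orientation: [-1.203, 1.207, -1.212]
force: [-1.3, 0.2, 1.5]
opening: 0.0006
```

carry_out(motion=[0,0.001,0,0,0,0,-1,0,0.001,0,0,0,0,-1,0,0,0,0,0,0,-1,0,0,0,0,0,0,-1,0,0,0,0,0,0,-1])

```text
t: 14.8
tool_pos: [0.5907, -0.0135, 0.0794]
orientation: [-1.203, 1.207, -1.212]
force: [-0.6, 0.4, 3.1]
opening: 0.0004
```

Run:
```python
from h import *
st()
```

```text
{'t': 14.8, 'tool_pos': [0.5907, -0.0135, 0.0794], 'orientation': [-1.2032, 1.2071, -1.212], 'force': [-0.5992, 0.4124, 3.1282], 'opening': 0.0004}
```

carry_out(motion=[0,0.0005,0,0,0,0,-1,0,0,0,0,0,0,-1,0,0,0,0,0,0,-1,0,0,0,0,0,0,-1,0,0,0,0,0,0,-1])

```text
t: 15.3
tool_pos: [0.5907, -0.0135, 0.0793]
orientation: [-1.203, 1.207, -1.212]
force: [-1.6, 0.4, 3.0]
opening: 0.0006
```

carry_out(motion=[0,0.0005,0,0,0,0,-1,0,0.0005,0,0,0,0,-1,0,0,0,0,0,0,-1,0,0,0,0,0,0,-1,0,0,0,0,0,0,-1])

```text
t: 15.8
tool_pos: [0.5907, -0.0135, 0.0793]
orientation: [-1.203, 1.207, -1.212]
force: [-0.4, 0.2, 3.0]
opening: 0.0002
```

carry_out(motion=[0,0.0005,0,0,0,0,-1,0,0.0005,0,0,0,0,-1,0,0.0005,0,0,0,0,-1,0,0.0005,0,0,0,0,-1,0,0.0005,0,0,0,0,-1])

```text
t: 16.3
tool_pos: [0.5907, -0.0135, 0.0782]
orientation: [-1.204, 1.207, -1.212]
force: [-3.2, 0.5, 7.3]
opening: 0.0005
```

Run:
```python
from h import *
s=st();b=imaging.read_camera("side");a=imaging.read_camera("scene");st()
cv2.imwrite("pics/e.png",cv2.hconcat([cv2.resize(a[160:260,235:335],None,fx=4,fy=4,interpolation=2),cv2.resize(b[150:250,235:335],None,fx=4,fy=4,interpolation=2)]))
```

```text
{'t': 16.3, 'tool_pos': [0.5907, -0.0135, 0.0782], 'orientation': [-1.2036, 1.2071, -1.2119], 'force': [-3.2487, 0.5071, 7.2669], 'opening': 0.0005}
{'t': 16.4, 'tool_pos': [0.5907, -0.0135, 0.0782], 'orientation': [-1.2036, 1.2071, -1.2119], 'force': [-4.6338, 0.1247, 7.8943], 'opening': 0.0004}
```

View pics/e.png

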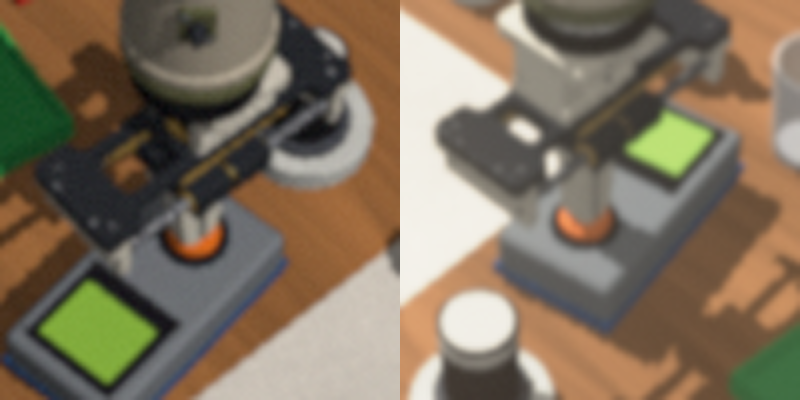

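carry_out(motion=[0,-0.0007,0,0,0,0,-1,0,0,0,0,0,0,-1,0,0,0,0,0,0,-1,0,0,0,0,0,0,-1,0,0,0,0,0,0,-1])

```text
t: 16.9
tool_pos: [0.5908, -0.0135, 0.0793]
orientation: [-1.204, 1.207, -1.212]
force: [-1.9, 0.3, 3.5]
opening: 0.0007
```

carry_out(motion=[0,0.0004,0,0,0,0,-1,0,0.0004,0,0,0,0,-1,0,0.0003,0,0,0,0,-1,0,0.0002,0,0,0,0,-1,0,0.0002,0,0,0,0,-1])

```text
t: 17.4
tool_pos: [0.5909, -0.0135, 0.0789]
orientation: [-1.204, 1.207, -1.212]
force: [-2.5, 0.6, 6.4]
opening: 0.0008
```

carry_out(motion=[0,-0.0002,0,0,0,0,-1,0,0,0,0,0,0,-1,0,0,0,0,0,0,-1,0,0,0,0,0,0,-1,0,0,0,0,0,0,-1])

```text
t: 17.9
tool_pos: [0.5909, -0.0135, 0.0793]
orientation: [-1.204, 1.207, -1.212]
force: [-2.2, 0.3, 4.9]
opening: 0.0005
```

carry_out(motion=[0,0,0,0,0,0,-1,0,0,0,0,0,0,-1,0,0,0,0,0,0,-1,0,0,0,0,0,0,-1,0,0,0,0,0,0,-1])

```text
t: 18.4
tool_pos: [0.5909, -0.0135, 0.0793]
orientation: [-1.204, 1.207, -1.212]
force: [-2.5, 0.1, 3.8]
opening: 0.0007
```

carry_out(motion=[0,0,0,0,0,0,-1,0,0,0,0,0,0,-1,0,0,0,0,0,0,-1,0,0,0,0,0,0,-1,0,0,0,0,0,0,-1])

```text
t: 18.9
tool_pos: [0.5909, -0.0135, 0.0793]
orientation: [-1.204, 1.207, -1.212]
force: [-3.2, -0.2, 4.4]
opening: 0.0007
```

carry_out(motion=[0,0.002,0,0,0,0,-1,0,0.002,0,0,0,0,-1,0,0.002,0,0,0,0,-1,0,0.002,0,0,0,0,-1,0,0.002,0,0,0,0,-1])

```text
t: 19.4
tool_pos: [0.5912, -0.0135, 0.0728]
orientation: [-1.204, 1.207, -1.212]
force: [-15.2, 1.9, 27.6]
opening: 0.0005
```

carry_out(motion=[0,-0.005,0,0,0,0,-1,0,-0.02,0,0,0,0,-1,0,-0.03,0,0,0,0,-1,0,-0.03,0,0,0,0,1,0,-0.02,0,0,0,0,1])

```text
t: 19.9
tool_pos: [0.5881, -0.0133, 0.1761]
orientation: [-1.209, 1.212, -1.208]
force: [0.5, -0.0, -1.3]
opening: 0.0123
```

Run:
```python
from h import *
go(.461,-.0477,.17)
a=imaging.read_camera("scene")
cv2.imwrite("pics/f.png",cv2.resize(a[100:350,170:480],None,fx=2.4,fy=2.4,interpolation=2))
```

```text
{'t': 19.9, 'tool_pos': [0.5881, -0.0133, 0.1761], 'orientation': [-1.2085, 1.2123, -1.208], 'force': [0.4975, -0.0446, -1.2756], 'opening': 0.0123}
tool shift mm [  34.5    6.3 -127.1] turn deg [ 0.1  -0.08 -0.1 ]
```

View pics/f.png

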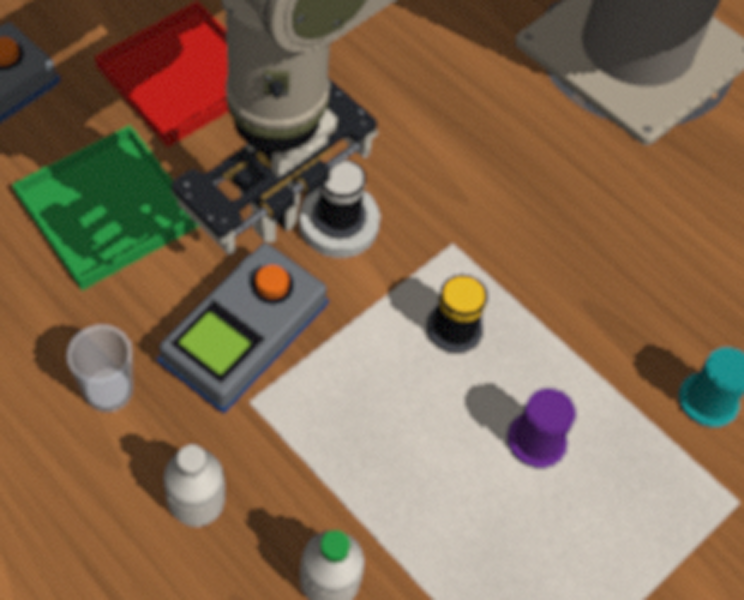

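carry_out(motion=[0.02,0,-0.05,0,0,0,1,0.014,0,-0.05,0,0,0,1,0,0,-0.026,0,0,0,1,0,0,0,0,0,0,1,0,0,0,0,0,0,1], squeeze=25)

```text
t: 20.45
tool_pos: [0.462, -0.0474, 0.1717]
orientation: [-1.209, 1.213, -1.207]
force: [0.4, -0.3, 0.3]
opening: 0.0563
```

Run:
```python
from h import *
go(.461,-.0477,.0725)
```

```text
{'t': 20.45, 'tool_pos': [0.462, -0.0474, 0.1717], 'orientation': [-1.2094, 1.2132, -1.2068], 'force': [0.4269, -0.2587, 0.3172], 'opening': 0.0563}
tool shift mm [ 0.5 99.3 -0.7] turn deg [ 0.18 -0.05 -0.13]
```

carry_out(motion=[0,0,0,0.2,0,-0.1,1,0,0.02,0,0,0,0,1,0,0.03,0,0,0,0,1,0,0.03,0,0,0,0,1,0,0.015,0,0,0,0,1])

```text
t: 20.95
tool_pos: [0.47, -0.0475, 0.0769]
orientation: [-1.202, 1.2, -1.215]
force: [-0.6, 0.2, 0.2]
opening: 0.0921
```

Run:
```python
from h import *
go(.461,-.0477,.0725)
```

```text
{'t': 20.95, 'tool_pos': [0.47, -0.0475, 0.0769], 'orientation': [-1.2025, 1.1997, -1.215], 'force': [-0.5859, 0.163, 0.2457], 'opening': 0.0921}
tool shift mm [ 0.2  4.3 -9. ] turn deg [-0.64  0.04  0.09]
```

carry_out(motion=[0,0.004,-0.009,-0.6,0,0,1,0,0,0,0,0,0,1,0,0,0,0,0,0,-1,0,0,0,0,0,0,-1,0,0,0,0,0,0,-1])

```text
t: 21.45
tool_pos: [0.4619, -0.047, 0.0723]
orientation: [-1.212, 1.208, -1.208]
force: [0.9, 0.3, 0.2]
opening: 0.0734
```

carry_out(motion=[0,0,0,0,0,0,-1,0,0,0,0,0,0,-1,0,0,0,0,0,0,-1,0,0,0,0,0,0,-1,0,0,0,0,0,0,-1])

```text
t: 21.95
tool_pos: [0.463, -0.0473, 0.0742]
orientation: [-1.21, 1.206, -1.21]
force: [-0.4, 0.7, -1.0]
opening: 0.0482
```

carry_out(motion=[0,-0.02,0,0,0,0,-1,0,-0.03,0,0,0,0,-1,0,-0.03,0,0,0,0,-1,0,-0.02,0,0,0,0,-1,0,-0.01,0,0,0,0,-1])

```text
t: 22.45
tool_pos: [0.4599, -0.0464, 0.1834]
orientation: [-1.215, 1.212, -1.205]
force: [0.7, 0.7, -1.8]
opening: 0.0485
```

Run:
```python
from h import *
go(.652,-.233,.175)
```

```text
{'t': 22.45, 'tool_pos': [0.4599, -0.0464, 0.1834], 'orientation': [-1.2146, 1.2125, -1.2049], 'force': [0.7362, 0.7117, -1.8087], 'opening': 0.0485}
tool shift mm [186.9   7.2 191.8] turn deg [ 0.36  0.1  -0.  ]
```

carry_out(motion=[0.04,0,0.04,0.3,0,0,-1,0.04,0,0.04,0,0,0,-1,0.04,0,0.04,0,0,0,-1,0.04,0,0.04,0,0,0,-1,0.04,0,0.04,0,0,0,-1])

```text
t: 22.95
tool_pos: [0.6391, -0.2221, 0.182]
orientation: [-1.211, 1.203, -1.203]
force: [0.4, -0.3, -0.6]
opening: 0.0484
```

carry_out(motion=[0.04,0,0.02,0,0,0,-1,0,0,0,0,0,0,-1,0,0,0,0,0,0,-1,0,0,0,0,0,0,-1,0,0,0,0,0,0,-1])

```text
t: 23.45
tool_pos: [0.6598, -0.2666, 0.1716]
orientation: [-1.213, 1.214, -1.198]
force: [-0.9, 0.9, -1.4]
opening: 0.0485
```

Run:
```python
from h import *
m=cam("wrist");im=imaging.read_camera("wrist");go(.68,-.205,.175)
c=np.array([.652,-.233,.022])
for yaw in (-8,):
    Rz=R.from_euler("z",yaw,degrees=True).as_matrix()
    q=[proj("wrist",c+Rz@np.array([a*.0775,b*.0775,0]),m) for a,b in((1,1),(1,-1),(-1,-1),(-1,1))]
    cv2.polylines(im,[np.int32(q)],True,(255,255,0),1)
cv2.imwrite("pics/w5.png",im)
```

```text
{'t': 23.5, 'tool_pos': [0.6598, -0.2664, 0.1717], 'orientation': [-1.2129, 1.214, -1.1976], 'force': [0.2958, 0.1479, -1.5673], 'opening': 0.0487}
tool shift mm [-61.3  -3.1  20.5] turn deg [ 0.44  0.28 -0.34]
```

View pics/w5.png

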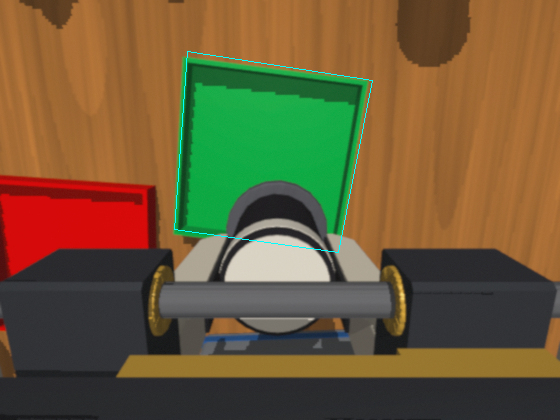

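carry_out(motion=[-0.04,0,0.015,0.4,0.2,-0.3,-1,-0.018,0.02,0,0,0,0,-1,0,0.02,0,0,0,0,-1,0,0.02,0,0,0,0,-1,0,0.01,0,0,0,0,-1])

```text
t: 24.0
tool_pos: [0.6769, -0.2026, 0.1079]
orientation: [-1.207, 1.196, -1.212]
force: [0.6, 0.0, -2.6]
opening: 0.0487
```

Run:
```python
from h import *
go(.675,-.207,.0585)
```

```text
{'t': 24.0, 'tool_pos': [0.6769, -0.2026, 0.1079], 'orientation': [-1.2066, 1.1961, -1.2123], 'force': [0.5884, 0.0061, -2.5874], 'opening': 0.0487}
tool shift mm [ 4.2 49.4 -2.4] turn deg [-0.58  0.32  0.18]
```

carry_out(motion=[0.004,0.01,-0.002,-0.6,0.3,0.2,-1,0,0.015,0,0,0,0,-1,0,0.01,0,0,0,0,-1,0,0.007,0,0,0,0,-1,0,0,0,0,0,0,-1])

```text
t: 24.5
tool_pos: [0.6745, -0.2066, 0.0637]
orientation: [-1.21, 1.21, -1.209]
force: [0.3, 0.4, -1.8]
opening: 0.0486
```

Run:
```python
from h import *
go(.675,-.207,.0585)
```

```text
{'t': 24.5, 'tool_pos': [0.6745, -0.2066, 0.0637], 'orientation': [-1.2096, 1.2095, -1.2085], 'force': [0.2789, 0.4319, -1.8407], 'opening': 0.0486}
tool shift mm [0.4 5.2 0.5] turn deg [ 0.03  0.02 -0.02]
```

carry_out(motion=[0,0.002,0,0,0,0,-1,0,0.002,0,0,0,0,-1,0,0.001,0,0,0,0,-1,0,0.001,0,0,0,0,-1,0,0,0,0,0,0,-1])

```text
t: 25.0
tool_pos: [0.6757, -0.2074, 0.0592]
orientation: [-1.208, 1.207, -1.211]
force: [-1.1, -0.5, -1.4]
opening: 0.0483
```

carry_out(motion=[0,0,0,0,0,0,1,0,0,0,0,0,0,1,0,0,0,0,0,0,1,0,0,0,0,0,0,1,0,0,0,0,0,0,1])

```text
t: 25.5
tool_pos: [0.6772, -0.2079, 0.0615]
orientation: [-1.207, 1.204, -1.213]
force: [-0.7, 0.3, 0.2]
opening: 0.0838
```

carry_out(motion=[0,-0.01,0,0,0,0,1,0,-0.03,0,0,0,0,1,0,-0.03,0,0,0,0,1,0,-0.03,0,0,0,0,1,0,-0.01,0,0,0,0,1])

```text
t: 26.0
tool_pos: [0.6749, -0.207, 0.1744]
orientation: [-1.209, 1.208, -1.21]
force: [0.4, -0.6, 1.0]
opening: 0.093
```

Run:
```python
from h import *
go(.46,.05,.2)
a=imaging.read_camera("scene");b=imaging.read_camera("side")
cv2.imwrite("pics/g.png",cv2.hconcat([a[100:350,120:500],b[120:370,180:560]]))
m=cam("side")
y=blob(a,(18,120,90),(32,255,255),(340,195,390,250));print(y[:2],ray("scene",y[0],.072))
```

```text
{'t': 26.0, 'tool_pos': [0.6749, -0.207, 0.1744], 'orientation': [-1.2087, 1.2085, -1.2099], 'force': [0.396, -0.5706, 1.0164], 'opening': 0.093}
tool shift mm [-256.9  -25.8 -214.9] turn deg [-0.05 -0.    0.01]
(array([360.16906475, 240.61151079]), [11, 37, 19, 18, 278]) [0.49772353 0.16315865 0.072     ]
```

View pics/g.png

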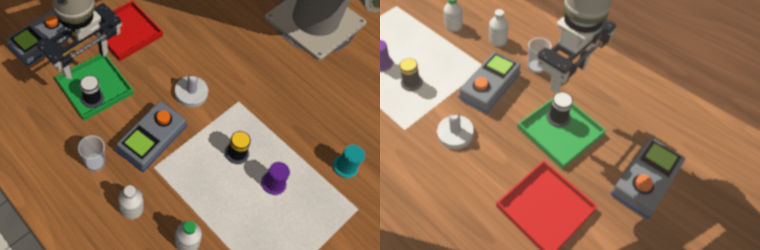

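carry_out(motion=[-0.05,-0.005,-0.032,0,0,0,1,-0.05,-0.005,-0.032,0,0,0,1,-0.05,0,-0.032,0,0,0,1,-0.05,0,-0.032,0,0,0,1,-0.05,0,-0.032,0,0,0,1])

```text
t: 26.6
tool_pos: [0.5339, 0.0039, 0.1681]
orientation: [-1.216, 1.231, -1.204]
force: [0.8, -0.1, 0.3]
opening: 0.0928
```

carry_out(motion=[-0.03,0,-0.02,0,0,0,1,0,0,0,0,0,0,1,0,0,0,0,0,0,1,0,0,0,0,0,0,1,0,0,0,0,0,0,1])

```text
t: 27.1
tool_pos: [0.5065, 0.039, 0.1605]
orientation: [-1.227, 1.236, -1.194]
force: [0.5, -1.2, -0.5]
opening: 0.0932
```

Run:
```python
from h import *
m=cam("wrist");im=imaging.read_camera("wrist");go(.498,.163,.12);cv2.imwrite("pics/w6.png",im)
for r in models.outline_of("wrist","cap_yellow_a"): print(r["confidence"],r["pixel"],ray("wrist",r["pixel"],.06,m))
```

```text
{'t': 27.15, 'tool_pos': [0.5065, 0.0389, 0.1605], 'orientation': [-1.2264, 1.2365, -1.1937], 'force': [-0.218, -0.4125, -0.5683], 'opening': 0.0927}
tool shift mm [-123.9   41.4   -7.7] turn deg [ 1.75 -0.2  -0.27]
0.88 [264.3, 41.3] [0.49642008 0.15732577 0.06      ]
```

View pics/w6.png

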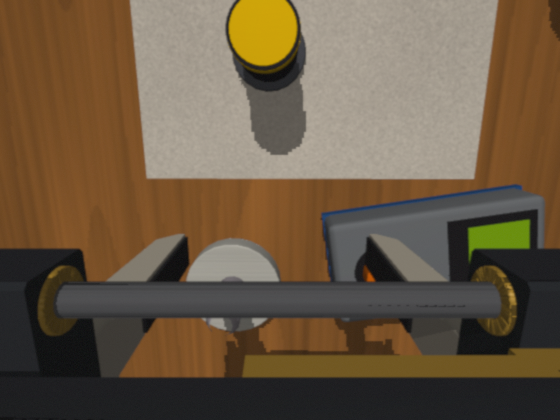

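Run:
```python
from h import *
print(ray("wrist",(264,31),.075))
```

```text
[0.4974391 0.1600159 0.075    ]
```

carry_out(motion=[-0.03,0,-0.006,0.9,0,0,1,-0.04,0,0,0.8,0,0,1,-0.03,0,0,0,0,0,1,-0.01,0,0,0,0,0,1,0,0,0,0,0,0,1])

```text
t: 27.7
tool_pos: [0.5041, 0.1479, 0.1614]
orientation: [-1.199, 1.219, -1.216]
force: [-0.6, -0.3, -0.8]
opening: 0.0932
```

Run:
```python
from h import *
m=cam("wrist");im=imaging.read_camera("wrist");go(.498,.160,.05);cv2.imwrite("pics/w7.png",im)
h=blob(im,(18,120,60),(32,255,255),(180,100,400,280));print(h[:2],ray("wrist",h[0],.075,m))
```

```text
{'t': 27.75, 'tool_pos': [0.5041, 0.1472, 0.1614], 'orientation': [-1.1993, 1.2191, -1.2164], 'force': [-0.1252, -0.3148, -0.4955], 'opening': 0.0929}
tool shift mm [-12.3 111.4  -6.5] turn deg [-0.09 -0.72 -0.22]
(array([263.7740655 , 196.83691697]), [53, 67, 63, 61, 3023]) [0.49622148 0.16089856 0.075     ]
```

View pics/w7.png

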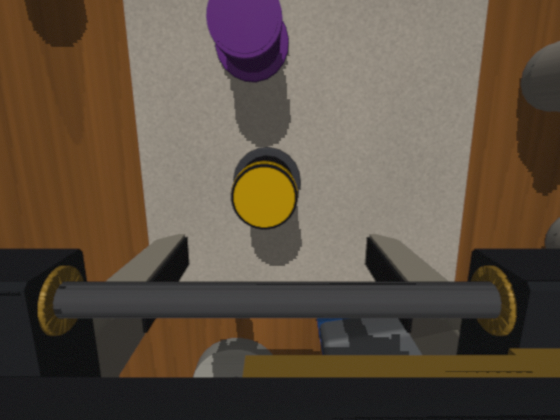

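carry_out(motion=[-0.013,0.01,-0.008,0,-0.7,-0.2,1,0,0.03,0,0,0,0,1,0,0.03,0,0,0,0,1,0,0.02,0,0,0,0,1,0,0,0,0,0,0,1])

```text
t: 28.25
tool_pos: [0.4959, 0.1578, 0.0671]
orientation: [-1.206, 1.209, -1.214]
force: [-0.6, -0.4, -0.1]
opening: 0.0931
```

Run:
```python
from h import *
go(.4965,.1607,.051)
```

```text
{'t': 28.25, 'tool_pos': [0.4959, 0.1578, 0.0671], 'orientation': [-1.2064, 1.2094, -1.2137], 'force': [-0.5918, -0.3504, -0.0907], 'opening': 0.0931}
tool shift mm [-2.9 16.1  0.6] turn deg [-0.14 -0.2   0.06]
```

carry_out(motion=[-0.003,0.01,0.001,-0.1,-0.2,0,1,0,0.006,0,0,0,0,1,0,0,0,0,0,0,-1,0,0,0,0,0,0,-1,0,0,0,0,0,0,-1])

```text
t: 28.75
tool_pos: [0.4982, 0.1606, 0.0522]
orientation: [-1.207, 1.207, -1.212]
force: [-0.4, -0.5, 0.9]
opening: 0.0738
```

carry_out(motion=[0,0,0,0,0,0,-1,0,0,0,0,0,0,-1,0,0,0,0,0,0,-1,0,0,0,0,0,0,-1,0,0,0,0,0,0,-1])

```text
t: 29.25
tool_pos: [0.4993, 0.1608, 0.0538]
orientation: [-1.205, 1.205, -1.213]
force: [0.3, 0.4, -0.3]
opening: 0.0474
```

carry_out(motion=[0,-0.02,0,0,0,0,-1,0,-0.03,0,0,0,0,-1,0,-0.03,0,0,0,0,-1,0,-0.03,0,0,0,0,-1,0,-0.02,0,0,0,0,-1])

```text
t: 29.75
tool_pos: [0.4938, 0.1597, 0.1814]
orientation: [-1.217, 1.214, -1.209]
force: [0.2, 0.7, -1.0]
opening: 0.0475
```

Run:
```python
from h import *
go(.4605,-.12,.19)
```

```text
{'t': 29.75, 'tool_pos': [0.4938, 0.1597, 0.1814], 'orientation': [-1.2166, 1.2138, -1.2086], 'force': [0.2485, 0.7019, -1.0182], 'opening': 0.0475}
tool shift mm [279.8  -7.5 -33.1] turn deg [ 0.43 -0.05  0.18]
```

carry_out(motion=[0.05,-0.004,-0.005,0.3,0,0,-1,0.05,-0.004,-0.005,0.3,0,0,-1,0.05,-0.004,-0.005,0.3,0,0,-1,0.05,0,-0.005,0.3,0,0,-1,0.05,0,-0.005,0.3,0,0,-1])

```text
t: 30.25
tool_pos: [0.4714, -0.087, 0.1983]
orientation: [-1.195, 1.179, -1.215]
force: [0.9, 0.2, -1.6]
opening: 0.048
```

carry_out(motion=[0.04,0,0,0,0,0,-1,0,0,0,0,0,0,-1,0,0,0,0,0,0,-1,0,0,0,0,0,0,-1,0,0,0,0,0,0,-1])

```text
t: 30.75
tool_pos: [0.4694, -0.1329, 0.1973]
orientation: [-1.193, 1.185, -1.22]
force: [0.1, 0.7, -1.8]
opening: 0.0478
```

```bash
cat > look.py <<'E'
from h import *
import sys
s=st();p=np.array(s["tool_pos"]);m=cam("wrist");im=imaging.read_camera("wrist");cv2.imwrite("pics/"+sys.argv[1]+"r.png",im)
off=float(sys.argv[2]);Rt=rot(s["orientation"])@R0.T
for zc,r,col in((-off,.031,(0,0,255)),(.075-off,.024,(255,0,255))):
    t=np.linspace(0,2*np.pi,73);q=np.array([proj("wrist",p+Rt@np.array([r*np.cos(a),r*np.sin(a),zc]),m) for a in t])
    cv2.polylines(im,[np.int32(np.round(q))],True,col,1)
for c,r in(([.461,-.048,.02],.045),([.461,-.048,.078],.009)):
    cv2.polylines(im,[np.int32(np.round(circ("wrist",c,r,m)))],True,(255,255,0),1)
cv2.imwrite("pics/"+sys.argv[1]+".png",cv2.resize(im[40:340,80:480],None,fx=2,fy=2,interpolation=cv2.INTER_NEAREST))
go(.4605,-.0467,.15)
E
python3 look.py w8 .0538
```

```text
{'t': 30.75, 'tool_pos': [0.4694, -0.1329, 0.1973], 'orientation': [-1.1932, 1.1853, -1.2196], 'force': [0.0569, 0.7319, -1.8084], 'opening': 0.0478}
{'t': 30.8, 'tool_pos': [0.4695, -0.1327, 0.1973], 'orientation': [-1.1934, 1.1851, -1.2193], 'force': [0.6346, 1.3992, -1.8293], 'opening': 0.0479}
tool shift mm [-86.2  46.9  -9.8] turn deg [-1.52  0.29  0.11]
```

View pics/w8.png

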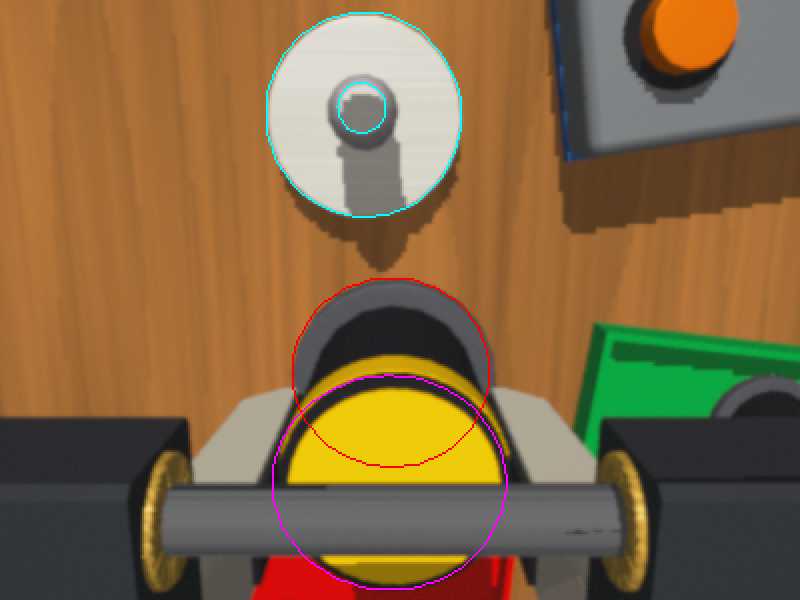

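carry_out(motion=[-0.04,0.01,-0.005,-0.8,0.2,0,-1,-0.035,0.01,-0.004,-0.7,0.1,0,-1,-0.01,0.01,0,0,0,0,-1,0,0.005,0,0,0,0,-1,0,0,0,0,0,0,-1])

```text
t: 31.3
tool_pos: [0.4611, -0.0423, 0.1612]
orientation: [-1.213, 1.202, -1.208]
force: [-0.4, -0.7, -2.3]
opening: 0.0477
```

Run:
```python
from h import *
go(.4605,-.0475,.12)
```

```text
{'t': 31.3, 'tool_pos': [0.4611, -0.0423, 0.1612], 'orientation': [-1.213, 1.2021, -1.2077], 'force': [-0.3627, -0.7057, -2.3066], 'opening': 0.0477}
tool shift mm [ 5.  41.2 -0.7] turn deg [-0.1   0.35  0.17]
```

carry_out(motion=[0.005,0,-0.001,-0.1,0.3,0.2,-1,0,0.01,0,0,0,0,-1,0,0.01,0,0,0,0,-1,0,0.008,0,0,0,0,-1,0,0,0,0,0,0,-1])

```text
t: 31.8
tool_pos: [0.4608, -0.051, 0.1316]
orientation: [-1.207, 1.21, -1.212]
force: [-0.8, 0.3, -3.4]
opening: 0.0479
```

Run:
```python
from h import *
go(.4605,-.0475,.102)
```

```text
{'t': 31.8, 'tool_pos': [0.4608, -0.051, 0.1316], 'orientation': [-1.2072, 1.2101, -1.2122], 'force': [-0.7594, 0.269, -3.3578], 'opening': 0.0479}
tool shift mm [-3.5 29.6 -0.4] turn deg [-0.08 -0.16  0.02]
```

carry_out(motion=[-0.0035,0,0,0,0,0,-1,0,0.007,0,0,0,0,-1,0,0.007,0,0,0,0,-1,0,0.007,0,0,0,0,-1,0,0,0,0,0,0,-1])

```text
t: 32.3
tool_pos: [0.4609, -0.0473, 0.1087]
orientation: [-1.207, 1.21, -1.212]
force: [0.2, -0.3, -1.9]
opening: 0.0477
```

carry_out(motion=[0,0.002,0,0,0,0,-1,0,0.002,0,0,0,0,-1,0,0.002,0,0,0,0,-1,0,0.002,0,0,0,0,-1,0,0,0,0,0,0,-1])

```text
t: 32.8
tool_pos: [0.4616, -0.0474, 0.1022]
orientation: [-1.207, 1.209, -1.213]
force: [0.0, -0.2, -2.7]
opening: 0.0475
```

Expected shallow stop at TCP ≈ 0.102. Creeping on.

carry_out(motion=[0,0.001,0,0,0,0,-1,0,0.001,0,0,0,0,-1,0,0.001,0,0,0,0,-1,0,0.001,0,0,0,0,-1,0,0,0,0,0,0,-1])

```text
t: 33.3
tool_pos: [0.4621, -0.0475, 0.102]
orientation: [-1.207, 1.208, -1.213]
force: [1.1, -0.1, -1.4]
opening: 0.0478
```

carry_out(motion=[0,0.001,0,0,0,0,-1,0,0.001,0,0,0,0,-1,0,0.001,0,0,0,0,-1,0,0.001,0,0,0,0,-1,0,0,0,0,0,0,-1])

```text
t: 33.8
tool_pos: [0.4625, -0.0476, 0.1019]
orientation: [-1.207, 1.208, -1.213]
force: [-0.3, -0.6, -1.5]
opening: 0.0474
```

carry_out(motion=[0,0.002,-0.002,0,0,0,-1,0,0.002,0,0,0,0,-1,0,0.002,0,0,0,0,-1,0,0.002,0,0,0,0,-1,0,0.002,0,0,0,0,-1])

```text
t: 34.3
tool_pos: [0.4626, -0.0477, 0.1016]
orientation: [-1.205, 1.205, -1.215]
force: [-12.2, 2.0, 23.8]
opening: 0.0476
```

carry_out(motion=[0,-0.0015,0,0,0,0,-1,0,0,0,0,0,0,-1,0,0,0,0,0,0,-1,0,0,0,0,0,0,0.2,0,0,0,0,0,0,0.6])

```text
t: 34.8
tool_pos: [0.4626, -0.0477, 0.1024]
orientation: [-1.205, 1.205, -1.215]
force: [-0.4, 0.5, -0.2]
opening: 0.0593
```

carry_out(motion=[0,0,0,0,0,0,1,0,0,0,0,0,0,1,0,0,0,0,0,0,1,0,0,0,0,0,0,1,0,0,0,0,0,0,1])

```text
t: 35.3
tool_pos: [0.4629, -0.0478, 0.1025]
orientation: [-1.204, 1.204, -1.215]
force: [-0.8, -0.5, -0.5]
opening: 0.0924
```

carry_out(motion=[0,-0.01,0,0,0,0,1,0,-0.02,0,0,0,0,1,0,-0.03,0,0,0,0,1,0,-0.03,0,0,0,0,1,0,0,0,0,0,0,1])

```text
t: 35.8
tool_pos: [0.4614, -0.0474, 0.1974]
orientation: [-1.206, 1.206, -1.214]
force: [0.4, -0.2, 0.1]
opening: 0.0928
```

Run:
```python
from h import *
a=imaging.read_camera("scene");b=imaging.read_camera("side")
cv2.imwrite("pics/i.png",cv2.hconcat([cv2.resize(a[130:250,235:355],None,fx=3.3,fy=3.3,interpolation=2),cv2.resize(b[180:300,195:315],None,fx=3.3,fy=3.3,interpolation=2)]))
go(.5895,-.0137,.14)
```

```text
{'t': 35.9, 'tool_pos': [0.4596, -0.0471, 0.1934], 'orientation': [-1.2083, 1.21, -1.2111], 'force': [-0.1039, 0.2433, 0.3933], 'opening': 0.093}
tool shift mm [-33.6  53.4 129.8] turn deg [-0.03 -0.1   0.03]
```

View pics/i.png

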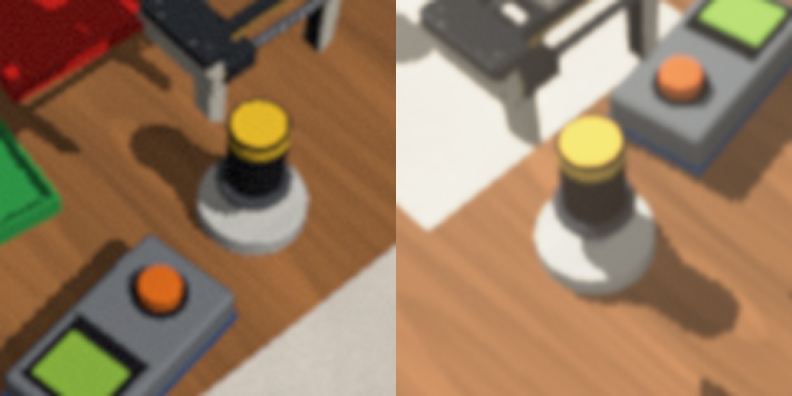

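carry_out(motion=[-0.015,0,0.05,0,0,0,-1,-0.018,0,0.05,0,0,0,-1,0,0,0.03,0,0,0,-1,0,0.01,0,0,0,0,-1,0,0.01,0,0,0,0,-1], squeeze=10)

```text
t: 36.4
tool_pos: [0.5848, -0.0133, 0.1646]
orientation: [-1.215, 1.219, -1.206]
force: [-0.2, 0.8, -1.3]
opening: 0.0577
```

carry_out(motion=[0,0.02,0,0.3,0,0,-1,0,0.02,0,0,0,0,-1,0,0.01,0,0,0,0,-1,0,0,0,0,0,0,-1,0,0,0,0,0,0,-1])

```text
t: 36.9
tool_pos: [0.576, -0.0136, 0.1059]
orientation: [-1.218, 1.225, -1.203]
force: [0.7, 0.4, 0.1]
opening: 0.0179
```

Run:
```python
from h import *
go(.5905,-.0137,.09)
```

```text
{'t': 36.9, 'tool_pos': [0.576, -0.0136, 0.1059], 'orientation': [-1.2184, 1.2251, -1.2032], 'force': [0.747, 0.3953, 0.1306], 'opening': 0.0179}
tool shift mm [ 0.1 15.6 14.7] turn deg [ 0.95 -0.23 -0.08]
```

carry_out(motion=[0,0,0.008,0.5,-0.2,0,-1,0,0,0.006,0.4,0,0,-1,0,0.007,0,0,0,0,-1,0,0.006,0,0,0,0,-1,0,0,0,0,0,0,-1])

```text
t: 37.4
tool_pos: [0.5936, -0.014, 0.0955]
orientation: [-1.204, 1.205, -1.212]
force: [0.4, -0.5, -1.0]
opening: 0.0008
```

Run:
```python
from h import *
go(.5905,-.0137,.087)
```

```text
{'t': 37.4, 'tool_pos': [0.5936, -0.014, 0.0955], 'orientation': [-1.2035, 1.205, -1.2121], 'force': [0.3907, -0.5183, -1.0319], 'opening': 0.0008}
tool shift mm [-0.3  8.5 -3.2] turn deg [-0.38 -0.02 -0.05]
```

carry_out(motion=[0,0.003,-0.003,-0.3,0,0,-1,0,0.003,0,0,0,0,-1,0,0.002,0,0,0,0,-1,0,0,0,0,0,0,-1,0,0,0,0,0,0,-1])

```text
t: 37.9
tool_pos: [0.5899, -0.0139, 0.0863]
orientation: [-1.208, 1.21, -1.209]
force: [0.9, 0.0, 0.3]
opening: 0.0006
```

carry_out(motion=[0,0.002,0,0,0,0,-1,0,0.001,0,0,0,0,-1,0,0.001,0,0,0,0,-1,0,0.001,0,0,0,0,-1,0,0,0,0,0,0,-1])

```text
t: 38.4
tool_pos: [0.5902, -0.014, 0.0819]
orientation: [-1.208, 1.209, -1.209]
force: [-1.6, 1.0, 1.7]
opening: 0.0003
```

carry_out(motion=[0,0.001,0,0,0,0,-1,0,0.001,0,0,0,0,-1,0,0.0005,0,0,0,0,-1,0,0,0,0,0,0,-1,0,0,0,0,0,0,-1])

```text
t: 38.9
tool_pos: [0.5903, -0.0139, 0.0795]
orientation: [-1.208, 1.209, -1.209]
force: [-1.6, 0.5, 2.3]
opening: 0.0001
```

carry_out(motion=[0,0.0004,0,0,0,0,-1,0,0.0004,0,0,0,0,-1,0,0.0003,0,0,0,0,-1,0,0.0002,0,0,0,0,-1,0,0.0002,0,0,0,0,-1])

```text
t: 39.4
tool_pos: [0.5903, -0.014, 0.0793]
orientation: [-1.208, 1.209, -1.209]
force: [-2.6, 1.3, 4.7]
opening: 0.0002
```

Firm at 4.7 N on the first click; hold.

carry_out(motion=[0,0,0,0,0,0,-1,0,0,0,0,0,0,-1,0,0,0,0,0,0,-1,0,0,0,0,0,0,-1,0,0,0,0,0,0,-1])

```text
t: 39.9
tool_pos: [0.5903, -0.014, 0.0793]
orientation: [-1.208, 1.209, -1.209]
force: [-2.3, 0.9, 3.4]
opening: 0.0003
```

carry_out(motion=[0,0.0001,0,0,0,0,-1,0,0,0,0,0,0,-1,0,0,0,0,0,0,-1,0,0,0,0,0,0,-1,0,0,0,0,0,0,-1])

```text
t: 40.4
tool_pos: [0.5903, -0.014, 0.0793]
orientation: [-1.208, 1.209, -1.209]
force: [-2.8, 0.9, 4.5]
opening: 0.0004
```

carry_out(motion=[0,0,0,0,0,0,-1,0,0,0,0,0,0,-1,0,0,0,0,0,0,-1,0,0,0,0,0,0,-1,0,0,0,0,0,0,-1])

```text
t: 40.9
tool_pos: [0.5903, -0.0139, 0.0793]
orientation: [-1.208, 1.209, -1.209]
force: [-2.5, -0.6, 4.7]
opening: 0.0006
```

carry_out(motion=[0,0.002,0,0,0,0,-1,0,0.002,0,0,0,0,-1,0,0.002,0,0,0,0,-1,0,0.002,0,0,0,0,-1,0,0.002,0,0,0,0,-1])

```text
t: 41.4
tool_pos: [0.5906, -0.014, 0.0728]
orientation: [-1.208, 1.209, -1.209]
force: [-13.7, 1.2, 28.9]
opening: 0.0005
```

carry_out(motion=[0,-0.005,0,0,0,0,-1,0,-0.02,0,0,0,0,-1,0,-0.03,0,0,0,0,1,0,-0.03,0,0,0,0,1,0,-0.03,0,0,0,0,1])

```text
t: 41.9
tool_pos: [0.5875, -0.0137, 0.185]
orientation: [-1.214, 1.216, -1.204]
force: [1.3, 0.1, 0.9]
opening: 0.0198
```

Run:
```python
from h import *
go(.461,-.0477,.2)
a=imaging.read_camera("scene")
cv2.imwrite("pics/j.png",cv2.resize(a[100:350,170:480],None,fx=2.4,fy=2.4,interpolation=2))
```

```text
{'t': 41.9, 'tool_pos': [0.5875, -0.0137, 0.185], 'orientation': [-1.214, 1.2159, -1.2043], 'force': [1.2827, 0.0507, 0.9375], 'opening': 0.0198}
tool shift mm [  34.   -14.  -126.6] turn deg [ 0.46 -0.01 -0.09]
```

View pics/j.png

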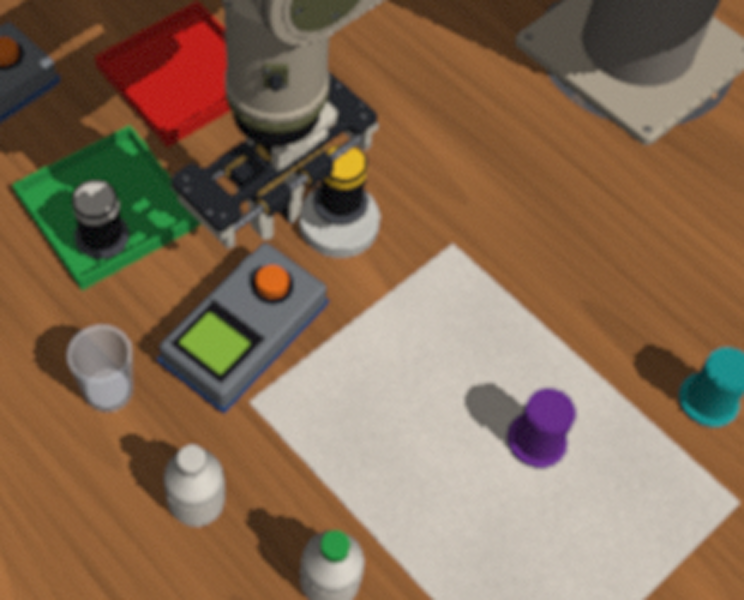

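carry_out(motion=[0.02,-0.007,-0.05,0.4,0,0,1,0.014,-0.007,-0.05,0,0,0,1,0,0,-0.026,0,0,0,1,0,0,0,0,0,0,1,0,0,0,0,0,0,1], squeeze=25)

```text
t: 42.45
tool_pos: [0.4654, -0.048, 0.1997]
orientation: [-1.206, 1.206, -1.21]
force: [-0.4, -0.2, 0.0]
opening: 0.064
```

Run:
```python
from h import *
go(.4615,-.0477,.102)
```

```text
{'t': 42.45, 'tool_pos': [0.4654, -0.048, 0.1997], 'orientation': [-1.2055, 1.2061, -1.2104], 'force': [-0.4491, -0.2437, 0.0116], 'opening': 0.064}
tool shift mm [-0.2 97.7 -4.3] turn deg [-0.25  0.02 -0.05]
```

carry_out(motion=[0,0,-0.005,-0.2,0,0,1,0,0.02,0,0,0,0,1,0,0.03,0,0,0,0,1,0,0.03,0,0,0,0,1,0,0.01,0,0,0,0,1])

```text
t: 42.95
tool_pos: [0.4658, -0.0478, 0.1096]
orientation: [-1.205, 1.202, -1.211]
force: [-0.3, 0.3, -1.0]
opening: 0.0928
```

Run:
```python
from h import *
go(.4615,-.0477,.102)
```

```text
{'t': 42.95, 'tool_pos': [0.4658, -0.0478, 0.1096], 'orientation': [-1.205, 1.2019, -1.2115], 'force': [-0.3492, 0.3445, -1.0125], 'opening': 0.0928}
tool shift mm [-0.1  7.6 -4.4] turn deg [-0.43  0.12  0.02]
```

carry_out(motion=[0,0.007,-0.005,-0.4,0.1,0,1,0,0,0,0,0,0,1,0,0,0,0,0,0,-1,0,0,0,0,0,0,-1,0,0,0,0,0,0,-1])

```text
t: 43.45
tool_pos: [0.4625, -0.0477, 0.1042]
orientation: [-1.209, 1.207, -1.209]
force: [-0.1, 0.4, -0.0]
opening: 0.0737
```

carry_out(motion=[0,0,0,0,0,0,-1,0,0,0,0,0,0,-1,0,0,0,0,0,0,-1,0,0,0,0,0,0,-1,0,0,0,0,0,0,-1])

```text
t: 43.95
tool_pos: [0.4632, -0.048, 0.1062]
orientation: [-1.208, 1.206, -1.211]
force: [0.2, -0.5, 0.4]
opening: 0.0476
```

carry_out(motion=[0,-0.02,0,0,0,0,-1,0,-0.03,0,0,0,0,-1,0,-0.03,0,0,0,0,-1,0,-0.01,0,0,0,0,-1,0,0,0,0,0,0,-1])

```text
t: 44.45
tool_pos: [0.4611, -0.0474, 0.1951]
orientation: [-1.211, 1.21, -1.207]
force: [0.8, 0.4, -2.4]
opening: 0.0479
```

Run:
```python
from h import *
go(.46,-.331,.18)
```

```text
{'t': 44.45, 'tool_pos': [0.4611, -0.0474, 0.1951], 'orientation': [-1.211, 1.21, -1.2074], 'force': [0.77, 0.3762, -2.4056], 'opening': 0.0479}
tool shift mm [283.6  15.1  -1.3] turn deg [ 0.12  0.06 -0.01]
```

carry_out(motion=[0.05,0,0,0,0,0,-1,0.05,0,0,0,0,0,-1,0.05,0,0,0,0,0,-1,0.05,0,0,0,0,0,-1,0.05,0,0,0,0,0,-1])

```text
t: 44.95
tool_pos: [0.4614, -0.2948, 0.1858]
orientation: [-1.216, 1.206, -1.191]
force: [1.3, 0.2, -2.4]
opening: 0.0476
```

carry_out(motion=[0.05,0,0,0,0,0,-1,0.04,0,0,0,0,0,-1,0,0,0,0,0,0,-1,0,0,0,0,0,0,-1,0,0,0,0,0,0,-1])

```text
t: 45.45
tool_pos: [0.457, -0.3902, 0.1722]
orientation: [-1.213, 1.223, -1.186]
force: [0.2, 0.6, -2.1]
opening: 0.0479
```

Run:
```python
from h import *
m=cam("wrist");im=imaging.read_camera("wrist");go(.462,-.331,.18)
c=np.array([.462,-.331,.022])
Rz=R.from_euler("z",-6,degrees=True).as_matrix()
q=[proj("wrist",c+Rz@np.array([a*.0775,b*.0775,0]),m) for a,b in((1,1),(1,-1),(-1,-1),(-1,1))]
cv2.polylines(im,[np.int32(q)],True,(255,255,0),1)
cv2.imwrite("pics/w9.png",im)
```

```text
{'t': 45.5, 'tool_pos': [0.457, -0.3898, 0.1722], 'orientation': [-1.2132, 1.2226, -1.1849], 'force': [1.1203, 0.4521, -2.0498], 'opening': 0.0478}
tool shift mm [-58.8  -7.    5.3] turn deg [ 0.92  0.43 -0.87]
```

View pics/w9.png

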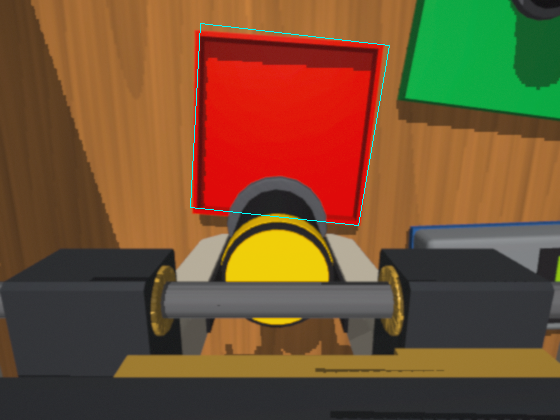

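carry_out(motion=[-0.035,0.005,0.005,0.9,0.4,-0.9,-1,-0.02,0.02,0,0,0,0,-1,0,0.02,0,0,0,0,-1,0,0.02,0,0,0,0,-1,0,0,0,0,0,0,-1])

```text
t: 46.0
tool_pos: [0.4634, -0.326, 0.1058]
orientation: [-1.212, 1.201, -1.205]
force: [1.2, 0.3, -2.8]
opening: 0.0477
```

Run:
```python
from h import *
go(.462,-.335,.066)
```

```text
{'t': 46.0, 'tool_pos': [0.4634, -0.326, 0.1058], 'orientation': [-1.212, 1.2015, -1.2052], 'force': [1.1706, 0.3433, -2.8284], 'opening': 0.0477}
tool shift mm [ 8.9 39.8 -1.5] turn deg [-0.12  0.44  0.06]
```

carry_out(motion=[0.008,0.01,-0.001,0,0.4,0,-1,0,0.012,0,0,0,0,-1,0,0.01,0,0,0,0,-1,0,0.005,0,0,0,0,-1,0,0,0,0,0,0,-1])

```text
t: 46.5
tool_pos: [0.4642, -0.3346, 0.0688]
orientation: [-1.209, 1.202, -1.213]
force: [0.7, -0.5, -2.4]
opening: 0.0478
```

Run:
```python
from h import *
go(.462,-.335,.063)
```

```text
{'t': 46.5, 'tool_pos': [0.4642, -0.3346, 0.0688], 'orientation': [-1.2088, 1.2022, -1.2128], 'force': [0.7418, -0.4586, -2.3631], 'opening': 0.0478}
tool shift mm [ 0.4  5.8 -2.2] turn deg [-0.3   0.11  0.2 ]
```

carry_out(motion=[0,0.002,-0.002,-0.3,0.1,0.2,-1,0,0.002,0,0,0,0,-1,0,0.001,0,0,0,0,-1,0,0.001,0,0,0,0,-1,0,0,0,0,0,0,-1])

```text
t: 47.0
tool_pos: [0.4626, -0.3355, 0.0635]
orientation: [-1.209, 1.208, -1.211]
force: [0.0, 0.7, -1.4]
opening: 0.0478
```

carry_out(motion=[0,0.001,0,0,0,0,-1,0,0.001,0,0,0,0,-1,0,0.001,0,0,0,0,-1,0,0,0,0,0,0,-1,0,0,0,0,0,0,-1])

```text
t: 47.5
tool_pos: [0.4632, -0.3359, 0.0631]
orientation: [-1.209, 1.207, -1.212]
force: [-0.3, -0.5, -2.5]
opening: 0.0481
```

Resting on the floor (stopped at 0.063). Release, rise.

carry_out(motion=[0,0,0,0,0,0,1,0,0,0,0,0,0,1,0,0,0,0,0,0,1,0,0,0,0,0,0,1,0,0,0,0,0,0,1])

```text
t: 48.0
tool_pos: [0.464, -0.3365, 0.0637]
orientation: [-1.209, 1.205, -1.213]
force: [0.7, 0.8, 0.1]
opening: 0.0831
```

carry_out(motion=[0,-0.01,0,0,0,0,1,0,-0.03,0,0,0,0,1,0,-0.04,0,0,0,0,1,0,-0.05,0,0,0,0,1,0,-0.03,0,0,0,0,1])

```text
t: 48.5
tool_pos: [0.4602, -0.3332, 0.2248]
orientation: [-1.21, 1.216, -1.203]
force: [0.6, -0.3, -0.4]
opening: 0.0928
```

carry_out(motion=[-0.05,0,0,0,0,0,1,-0.05,0,0,0,0,0,1,-0.05,0,0,0,0,0,1,-0.05,0,0,0,0,0,1,0,0,0,0,0,0,1])

```text
t: 49.0
tool_pos: [0.4637, -0.1317, 0.2379]
orientation: [-1.202, 1.202, -1.222]
force: [-0.2, -0.5, 0.2]
opening: 0.0929
```

Run:
```python
from h import *
st()
a=imaging.read_camera("scene");b=imaging.read_camera("side")
cv2.imwrite("pics/k.png",cv2.hconcat([cv2.resize(a[60:360,120:500],None,fx=1,fy=1),cv2.resize(b[70:370,160:560],None,fx=1,fy=1)]))
```

```text
{'t': 49.0, 'tool_pos': [0.4637, -0.1317, 0.2379], 'orientation': [-1.2023, 1.2025, -1.2216], 'force': [-0.2017, -0.4947, 0.2387], 'opening': 0.0929}
```

View pics/k.png

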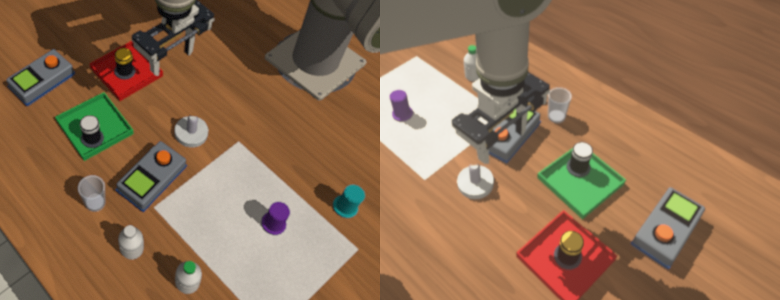

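carry_out(motion=[0,0,0,0,0,0,1,0,0,0,0,0,0,1,0,0,0,0,0,0,1,0,0,0,0,0,0,1,0,0,0,0,0,0,1])

```text
t: 49.6
tool_pos: [0.4635, -0.1405, 0.2381]
orientation: [-1.201, 1.208, -1.23]
force: [-0.0, 0.5, 0.0]
opening: 0.0932
```

```bash
python3 -c "
from h import *
print(robot.close_job())"
```

```text
the job is handed in; nothing more can be done
None
```

I checked both caps in order, sorted them and handed the job in at about 49.6 s. The last pictures show each cap upright in its tray. They also show the gauge empty and both bottles and the beaker standing.

- **White:** it went right down to the gauge's foot, so it stands in the green tray.
- **Yellow:** it stopped about 28 mm above the foot and stayed firm under 24 N, so it stands in the red tray. It had been knocked a few centimetres aside before I reached it, so I located it again before grasping.
- **Blue:** there was none; the bottle with the green lid was there instead.

For each cap I held the logger's key at its first click for 1.5 s at about 4 N. I then pressed it to its end stop (about 28 N) and let go.

One thing was not clean. While feeling for the first click on the white cap, the force briefly reached 7.3 to 7.9 N. That may have moved the second stage by up to about 1 mm. I eased back without letting go and did the full hold before the full press.

The scene and side cameras disagreed by 6 to 8 mm, so I aimed with the wrist camera.

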